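Wedge up a stack of leather blanks in the squaring jig

TASK

Get the leather blanks ready for edge finishing: stack all of them flat in the squaring jig, lengthwise between the fence and the sliding jaw, then draw the metal template out from under the resting pile of coasters without disturbing the pile, and lay it on top of the stack, lined up with it. Stand the wedge in its slot between the back stop and the jaw, thin end first and only loosely, then drive it with separate taps of the mallet (three or more), not by hand, until it stops advancing and holds the stack tight. Finally lay the mallet flat on the bare bench, clear of the jig, and leave everything else where it is.

Things in the scene. Friction and masses are not known exactly. Their poses are not given: they have to be found in the camera images.
- jig: Fixed wooden jig; origin on the bench under the stack's place; +x runs from the slot (robot's side) to the fence. Along x: back stop, wedge slot, jaw, bed (44 mm wide, 90 long, top 12 mm up), fence (inner face x=+55 mm, 54 mm tall). Up to 60 mm wide in y, but for the wedge's runway: plywood 6 mm thick at x=-114 to -70, y=-150 to +40 mm.
- jig_seat (a point): Point on the bed's top, 12 mm above the bench, in the middle of the place where the clamped stack sits; axes as the jig's. The clamped stack reaches from -55 (jaw) to +55 mm (fence) along its x.
- jaw (a joint): Sliding jaw, a block 50 mm wide, top 54 mm above the bench, moving along the jig's x (friction 8 N, no spring). Value (m): travel towards the fence. At 0 its face is at jig x=-62 mm, leaving 117 mm for the 110 mm blanks; at 0.007 it pinches them against the fence. Its rear face slants 1 in 6 to match the wedge.
- backstop: Fixed wooden block 60 mm wide, top 42 mm above the bench, origin on the bench under its middle; axes as the jig's. Its +x face (8 mm from its origin, at jig x=-96.8 mm) is the straight wall of the wedge slot.
- slot_mouth (a point): On the back stop's slot face at the slot's open end (jig x=-96.8, y=-30 mm), 6 mm above the bench on the runway; axes as the jig's. The slot runs to +y; 17 mm wide at the mouth, narrowing 1 in 6. With the jaw at 0 the wedge touches it when its tip is 35 mm past here, then goes 6 mm per 1 mm of jaw; tight at about 77 mm past.
- wedge: Loose wooden wedge, 130 mm long, 36 mm tall, 100 g, lying as it is used; origin under mid-length; +x points to its thin end (12 mm thick), -x to its butt (34 mm). Flat side (y=+11.4 mm) goes against the back stop; the -y side tapers 1 in 6. In the slot its +x points along the jig's +y and its origin is at jig x=-85.4 mm. Friction holds it.
- wedge_butt (a point): Middle of the wedge's thick end face, the face to be struck, 18 mm above its underside.
- mallet: Loose wooden mallet (hammer), 300 g, lying flat. Origin under the middle of its head: 40 (x) by 85 (y) by 44 mm tall, striking faces at y=+-42.5 mm. The handle runs to x=-184 mm, 22 mm wide, 24 mm tall, axis 22 mm above the underside, with a 28 mm wide, 44 mm tall butt over its last 24 mm. Balances about 35 mm from the head's middle.
- blank0: Stiff leather blank 110 (x) by 56 (y) by 10 mm, 80 g, lying flat; origin at the centre of its underside. There are two to four such blanks, all alike; absent ones read None from the start.
- blank1: Stiff leather blank 110 (x) by 56 (y) by 10 mm, 80 g, lying flat; origin at the centre of its underside. There are two to four such blanks, all alike; absent ones read None from the start.
- blank2: Stiff leather blank 110 (x) by 56 (y) by 10 mm, 80 g, lying flat; origin at the centre of its underside. There are two to four such blanks, all alike; absent ones read None from the start.
- blank3: Stiff leather blank 110 (x) by 56 (y) by 10 mm, 80 g, lying flat; origin at the centre of its underside. There are two to four such blanks, all alike; absent ones read None from the start.
- template: Aluminium plate 106 (x) by 50 (y) by 6 mm, 70 g, origin at the centre of its underside; a wooden grip stands on it at x=-38 mm: 24 (x) by 12 mm (y), from 6 to 36 mm above the underside. At the start its far 60 mm lie under the pile in the rack, its underside 6 mm above the bench, grip sticking out towards the robot; draw it along its own -x.
- load: Pile of finished square coasters, strapped together as one, 95 by 95 by 45 mm, about 0.7 kg, resting on the template in the rack; origin at the centre of its underside. It stays behind the two posts when the template is drawn out and settles 6 mm down onto the rack.
- rack_seat (a point): Centre of the fixed steel rack's floor, 6 mm above the bench, under the middle of the pile; its +x points away from the robot. Two posts (8 by 12 mm, top 50 mm above the bench) stand at x=-52.5 mm, y=+-41 mm and hold the pile back; the template passes between them.
- spool: Thread spool 36 mm across, 40 mm tall; leave alone.
- dye_jar: Small jar 48 mm across, 60 mm tall; leave alone.
- coasters: Another pile of coasters, 95 by 95 by 50 mm, standing free on the bench; leave alone.
- brush_cup: Blue cup 60 mm across, 60 mm tall; leave alone.
- carton: Small cardboard box 55 by 38 by 16 mm; leave alone.
- awl: Awl lying at the side; leave alone.
There are look-alikes about, which are no part of the job. What is shaped like the blank1 but blue or turquoise is not meant.

How it is judged:
By the outcome, as a careful person would: the job done as asked, in the order asked, and still so for the second after the job is handed in, with the robot touching nothing.
Of blank0, blank1, blank2, blank3 only 2 to 4 are there at a start; the rules pass over those that are not, and their reading is None.
At some moment in a run one of mallet may be knocked a few centimetres aside while the robot is not near it.
Once in a run the grip may slacken for a moment while it holds something.
It also fails if it takes over 210 s, if anything falls off the work surface, if the arm or the gripper's body presses on something with over 40 N, if the wrist force passes 120 N, or if a joint passes its speed limit or range.

ROBOT

A 7-joint arm with a two-finger parallel gripper is mounted at the origin on the work surface. World frame = base frame: x ahead of the robot, y to its left, z up, the work surface at z = 0. Lengths are in m, angles in rad, forces in N, time in s.
With the tool pointing down it reaches from about 0.4 to 0.875 m from the base axis. Payload 19.3 kg.
Tool frame: the origin (TCP) lies between the finger pads; the fingertips stand bot.tcp_to_tips ahead of it and the grasp point (between the pads) is the TCP (bot.tcp_to_tips is the distance from the TCP to the fingertips, in m); z points along the fingers, y is the line along which they close (so a half turn about z gives the same grasp; the last joint's range is limited). The gripper opens to 85 mm and grips with 20 to 120 N. Pads are 22 mm wide; open, the fingers measure 114 mm over their backs; the gripper's body (76 mm by 85 mm) begins 54 mm behind the grasp point. The pads swing forward as they close: fully open they stand 13 mm farther back than shut.
Start: joints at [1.042, 0.521, -0.036, 1.599, 0.021, 1.021, -0.113], TCP at [0.277, -0.56, 0.227] pointing down, gripper open.
Joint ranges: [-2.91, 2.91], [-0.3, 2.13], [-1.5, 1.42], [0.17, 2.43], [-1.26, 4.41], [0.16, 1.93], [-2.52, 2.52]. Speed limits (rad/s): [1.89, 1.89, 2.39, 2.39, 3.01, 3.01, 3.01].

INTERFACE

Orientations are given as [roll, pitch, yaw] about the fixed x, y, z axes, in that order (R = Rz(yaw) Ry(pitch) Rx(roll)).
In Python, from workcell import telemetry, grab_frame, bot gives the robot as it stands. The module is installed in compiled form; this text tells all that it offers.
- The arm moves only by the shell command python3 -m crank 'ROWS' [FORCE]. ROWS is text: rows parted by semicolons, each of 7 numbers parted by spaces: the finger opening in m, from 0 to 0.0854, then the shift along the tool's x, y, z in m, then the turn, a rotation vector about the tool's x, y, z in degrees. A call has exactly 8 rows; each row shifts and turns the commanded pose from where the row before left it, along the tool's axes as they then stand; what a row does not reach is not made up. A row lasts 1/12 s, in which the tool goes at most 41.7 mm and 7.16 degrees, less where a joint would pass 70% of its speed; a pose out of reach is approached as far as the arm can. A call with a gripper value outside its range is refused whole. The fingers move at their own pace and stop on an object; FORCE is the grip in N (left out, the last holds). Time passes only in rows, so rows that do not move let the fingers close, or fill a call up. It gives the time, the measured TCP pose, the force, the opening and the grip force at its end, in the units of the state.
- telemetry.observe(): the state, without advancing time (a new reading comes with each control period).
- grab_frame(name): name is "side" or "top"; returns a dict with "pixels" (400x640x3 uint8, red, green, blue), "depth" (400x640 float32, m along the optical axis (not along the pixel's ray), 0 where there is no reading), "vertical_fov" (degrees; the focal length in pixels is half the picture's height over the tangent of half this angle, whatever the lens; pixels are square), "cx", "cy" (the principal point, pixels), "R" (3x3) and "t" (3): a world point X has camera coordinates R X + t. Camera axes: x right, y down, z forward; pixel columns grow to the right and rows downward; lengths in m; the calibration is good to about 2 mm. A picture is of the moment at which its call begins.
- bot.job_done(): hands the job in; it is judged then, once.
The state is a dict: "clock": time; "qpos": joint angles; "qd": joint speeds; "joint_efforts": joint torques, N m; "position": TCP position; "tool_rot": TCP orientation; "force": force on the tool from outside, world axes, zero at the start; "moment": the same for the moment, N m; "grip_width": finger opening in m; "finger_force": force on a finger pad.
Only numpy, scipy, OpenCV 4.12 (cv2) and the standard library are available. Lean on these libraries where they do the work, as an engineer would, in place of code of your own. Each camera call takes 0.05 s, during which the arm holds its last target. There are 200 camera calls.

## Working session

There is one attempt and no reset: what is moved stays moved. The work goes in short steps, Python scripts to look and compute and a shell command to move; the robot and the scene stay as the last step left them, time stands still between calls to the robot, and variables do not carry over. Pictures are saved under pics/ and viewed, at most 18 in all, crops included, and the job is handed in when it is done.

```bash
mkdir -p pics; cat > h.py <<'E'
import numpy as np, cv2
from workcell import telemetry, grab_frame, bot
from scipy.spatial.transform import Rotation as Ro
def cloud(f):
    h,w=f['depth'].shape; fl=h/2/np.tan(np.radians(f['vertical_fov'])/2)
    u,v=np.meshgrid(np.arange(w),np.arange(h)); d=f['depth']
    c=np.stack([(u-f['cx'])/fl*d,(v-f['cy'])/fl*d,d],-1)
    P=(c-np.asarray(f['t']))@np.asarray(f['R']); P[d==0]=np.nan
    return P
def save(f,n): cv2.imwrite('pics/'+n,f['pixels'][:,:,::-1])
def st():
    s=telemetry.observe(); print({k:np.round(s[k],4).tolist() for k in ('clock','position','tool_rot','force','grip_width','finger_force')})
E
python3 - <<'E'
from h import *
st(); print(bot.tcp_to_tips)
for n in ('top','side'):
    f=grab_frame(n); save(f,n+'0.png'); np.savez('/tmp/'+n,P=cloud(f),rgb=f['pixels']); print(n,-np.asarray(f['R']).T@f['t'], f['vertical_fov'],f['cx'],f['cy'])
E
```

```text
{'clock': 0.0, 'position': [0.2766, -0.5601, 0.2263], 'tool_rot': [-3.1405, 0.0001, 0.4588], 'force': [-0.0982, -0.2327, -0.0978], 'grip_width': 0.0854, 'finger_force': 0.0}
0.019
top [ 0.38765648 -0.0043427   1.45259804] 46.10087509809647 325.7536408368194 205.45995365912052
side [0.22489691 0.59391719 0.84938583] 54.79040566063821 314.73613745683826 200.7266072823682
```

View pics/top0.png

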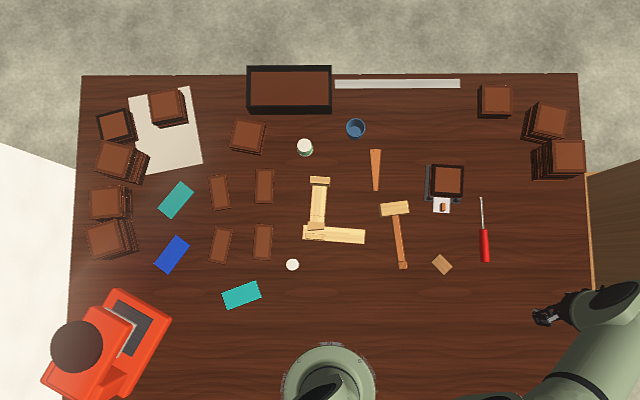

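View pics/side0.png

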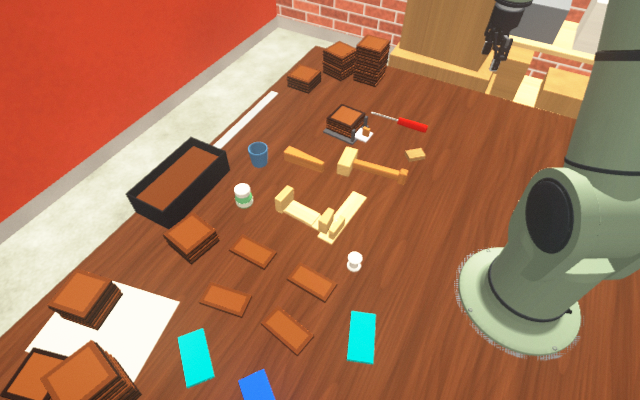

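The top view shows four brown blanks at (220,192), (264,186), (221,245) and (263,242). The look-alikes, which I won't use, are turquoise at (176,200) and (241,295) and blue at (172,255). The fence is at (319,181), the runway at (335,234), the wedge at (376,170), the mallet head at (395,208), the template grip at (442,205) and the pile at (447,181). The dark square block at (248,136) is the free coaster pile.

```bash
cat >> h.py <<'E'
def rect(P,rgb,box,z0,z1,cond=None,show=True):
    # box u0,v0,u1,v1 ; returns centre, long side, short side, yaw of long axis
    m=np.zeros(P.shape[:2],bool); m[box[1]:box[3],box[0]:box[2]]=1
    with np.errstate(invalid='ignore'): m&=(P[...,2]>z0)&(P[...,2]<z1)
    if cond is not None: m&=cond(rgb.astype(int))
    n,l,s,_=cv2.connectedComponentsWithStats(m.astype(np.uint8)); k=1+np.argmax(s[1:,4]); q=P[l==k]
    (c,(w,h),a)=cv2.minAreaRect((q[:,:2]*1000).astype(np.float32))
    if w<h: w,h,a=h,w,a+90
    a=(a+90)%180-90
    return np.round([c[0],c[1],w,h,a,np.median(q[:,2])*1000,len(q)],1), q[:,:2].mean(0)*1000
E
python3 - <<'E'
from h import *
D=np.load('/tmp/top.npz');P,rgb=D['P'],D['rgb']
print('table z',np.nanmedian(P[300:330,380:440,2]))
R=dict(b0=(208,172,234,214,.004,.02),b1=(250,163,278,208,.004,.02),b2=(206,222,236,268,.004,.02),b3=(248,220,278,264,.004,.02),
fence=(300,165,340,250,.046,.07),jaw=(295,205,345,250,.046,.07),back=(295,205,380,260,.037,.046),run=(295,215,380,260,.003,.009),bed=(295,165,345,235,.009,.016),
wedge=(362,140,390,200,.025,.045),mhead=(375,190,418,222,.036,.06),mhandle=(390,212,412,274,.02,.06),grip=(430,194,456,222,.03,.05),plate=(425,190,456,222,.009,.016),pile=(424,155,472,204,.05,.075),
spool=(280,250,305,275,.03,.05),jar=(292,132,318,160,.04,.08),cup=(340,110,372,145,.04,.08),carton=(425,250,460,280,.01,.03),coast=(225,110,272,160,.04,.06))
for k,(a,b,c,d,z0,z1) in R.items():
    try:
        r,m=rect(P,rgb,(a,b,c,d),z0,z1); print(k,r.tolist(),m.round(1))
    except Exception as e: print(k,e)
f=cv2.resize(rgb[130:280,200:470][:,:,::-1],None,fx=2.9,fy=2.9,interpolation=cv2.INTER_CUBIC); cv2.imwrite('pics/crop1.png',f)
E
```

```text
table z -0.00011280231047254217
b0 [597.7, 346.1, 115.1, 67.5, 10.2, 10.0, 628.0] [598.8 340.6]
b1 [617.5, 201.3, 113.6, 62.0, -3.5, 10.0, 622.0] [617.5 201.1]
b2 [437.3, 337.9, 117.7, 67.8, -8.8, 9.9, 673.0] [435.6 333.4]
b3 [450.0, 204.7, 126.4, 62.8, -5.9, 10.2, 660.0] [444.4 203.1]
fence [629.0, 28.1, 59.5, 22.8, 85.2, 52.9, 150.0] [628.4  27.8]
jaw [491.6, 40.6, 48.0, 24.2, 90.0, 53.3, 125.0] [490.5  41.7]
back [459.1, 42.4, 58.2, 16.1, 85.3, 41.8, 92.0] [458.9  41.4]
run [471.7, -19.6, 211.7, 54.6, 83.7, 5.8, 409.0] [468.7 -35.2]
bed [569.2, 33.2, 100.9, 43.9, -4.8, 12.2, 301.0] [567.3  33.1]
wedge [662.6, -140.0, 130.0, 31.8, -3.7, 35.5, 325.0] [ 671.6 -142.1]
mhead [543.3, -195.9, 84.9, 40.5, -83.2, 43.6, 370.0] [ 542.9 -195.8]
mhandle [445.6, -211.2, 170.4, 54.5, -0.6, 34.5, 485.0] [ 447.2 -208.1]
grip [575.6, -345.4, 79.4, 12.3, 86.3, 36.7, 52.0] [ 578.7 -344.5]
plate [556.0, -347.5, 52.6, 47.0, 88.5, 11.6, 156.0] [ 557.4 -345. ]
pile [625.8, -356.0, 96.3, 95.1, 84.9, 56.4, 965.0] [ 625.4 -355.9]
spool [374.9, 111.5, 32.8, 32.5, 89.9, 40.6, 111.0] [375.6 111.8]
jar [735.2, 75.0, 43.7, 39.8, -1.3, 59.1, 168.0] [733.5  74.5]
cup [788.2, -81.7, 59.3, 55.0, -0.6, 57.2, 134.0] [792.6 -82.2]
carton [374.2, -339.4, 55.5, 37.4, 43.9, 15.7, 223.0] [ 374.1 -339.6]
coast [771.3, 251.3, 96.1, 95.6, -11.0, 49.5, 926.0] [770.3 250.6]
```

View pics/crop1.png

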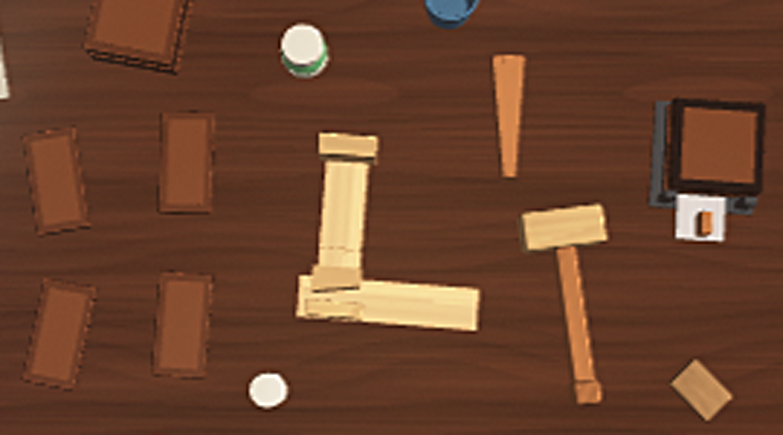

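```bash
cat >> h.py <<'E'
def fit(f,P,box,z0,z1,ztop,L=None,W=None):
    """rectangle fit of a top face: rays of masked pixels cut at z=ztop; returns x,y,yaw(deg) + extents"""
    m=np.zeros(P.shape[:2],np.uint8)
    with np.errstate(invalid='ignore'): m[box[1]:box[3],box[0]:box[2]]=((P[...,2]>z0)&(P[...,2]<z1))[box[1]:box[3],box[0]:box[2]]
    m=cv2.morphologyEx(m,cv2.MORPH_OPEN,np.ones((3,3),np.uint8))
    n,l,s,_=cv2.connectedComponentsWithStats(m); v,u=np.where(l==1+np.argmax(s[1:,4]))
    h=P.shape[0]; fl=h/2/np.tan(np.radians(f['vertical_fov'])/2)
    R=np.asarray(f['R']);C=-R.T@np.asarray(f['t']); d=np.stack([(u-f['cx'])/fl,(v-f['cy'])/fl,np.ones(len(u))],-1)@R
    q=(C+d*((ztop-C[2])/d[:,2])[:,None])[:,:2]*1000
    c=q.mean(0); w,V=np.linalg.eigh(np.cov((q-c).T)); a=np.degrees(np.arctan2(V[1,1],V[0,1])); a=(a+90)%180-90
    return np.round([*c,a,*np.sqrt(12*w[::-1]),len(u)],1).tolist()
def go(x,y,z,yaw):
    """mm, deg: prints turn about tool z and then shift in tool axes AFTER the turn"""
    s=telemetry.observe(); p=np.array(s['position'])*1000; R=Ro.from_euler('xyz',s['tool_rot']); cy=np.degrees(s['tool_rot'][2])
    dy=(yaw-cy+180)%360-180; R2=Ro.from_euler('xyz',[np.pi,0,np.radians(yaw)])
    print('tz-turn %.1f'%-dy,'shift',R2.inv().apply(np.array([x,y,z])-p).round(1),'q7 %.2f'%s['qpos'][6], 'tilt',np.round(np.degrees(s['tool_rot'][:2]),2))
def jig(x,y): 
    c,s=np.cos(JY),np.sin(JY); return np.round([J[0]+c*x-s*y,J[1]+s*x+c*y],1)
J=(563.8,33.6);JY=np.radians(-4.85)
E
python3 - <<'E'
from h import *
f=grab_frame('top');P=cloud(f)
for k,b in dict(b0=(204,170,236,214,.005,.02,.01),b1=(248,163,280,208,.005,.02,.01),b2=(204,222,238,268,.005,.02,.01),b3=(248,220,278,264,.005,.02,.01),
 wedge=(362,140,390,200,.025,.045,.036),mhead=(375,190,418,222,.038,.06,.044),mhandle=(388,214,412,262,.02,.04,.034),grip=(436,196,450,216,.03,.045,.042),pile=(424,155,472,204,.05,.075,.057),fence=(300,165,340,195,.046,.07,.054),jaw=(295,205,345,250,.046,.07,.054),back=(295,205,345,260,.037,.046,.042),
 bed=(295,165,345,235,.009,.016,.012)).items(): print(k,fit(f,P,b[:4],*b[4:]))
go(448,203,200,-4)
E
```

```text
b0 [599.9, 340.8, 8.2, 106.6, 52.5, 518.0]
b1 [616.7, 201.9, -2.1, 106.2, 54.1, 538.0]
b2 [435.5, 334.3, -11.8, 108.3, 52.9, 559.0]
b3 [444.6, 203.2, -7.3, 107.2, 52.6, 529.0]
wedge [671.3, -142.0, -0.8, 126.6, 25.9, 324.0]
mhead [543.0, -195.5, -84.2, 82.6, 39.3, 339.0]
mhandle [452.4, -206.2, 6.5, 140.3, 23.0, 348.0]Traceback (most recent call last):
  File "<stdin>", line 5, in <module>
  File "h.py", line 28, in fit
    n,l,s,_=cv2.connectedComponentsWithStats(m); v,u=np.where(l==1+np.argmax(s[1:,4]))
                                                                   ~~~~~~~~~^^^^^^^^^
    return _wrapfunc(a, 'argmax', axis=axis, out=out, **kwds)
    return bound(*args, **kwds)
ValueError: attempt to get argmax of an empty sequence
```

```bash
python3 - <<'E'
from h import *
go(444.6,203.2,120,-7.3)
f=grab_frame('top');P=cloud(f)
for k,b in dict(pile=(424,155,472,204,.05,.075,.057),fence=(300,165,340,195,.046,.07,.054),jaw=(295,205,345,250,.046,.07,.054),back=(295,205,345,260,.037,.046,.042),
 bed=(295,165,345,235,.009,.016,.012)).items(): print(k,fit(f,P,b[:4],*b[4:]))
m=(P[...,2]>.03)&(P[...,2]<.048); m[:194]=0;m[222:]=0;m[:,:430]=0;m[:,456:]=0;print('grip',P[m].mean(0),m.sum())
E
```

```text
tz-turn 33.6 shift [  69.6 -778.5  106.5] q7 -0.11 tilt [-179.95    0.  ]
pile [625.7, -356.0, 39.8, 94.6, 94.1, 953.0]
fence [629.0, 27.1, 85.2, 57.6, 22.3, 140.0]
jaw [490.6, 41.5, -87.7, 50.2, 21.6, 119.0]
back [460.1, 41.4, -86.2, 24.9, 14.3, 39.0]
bed [606.9, 18.0, 16.7, 15.8, 11.2, 18.0]
grip [ 0.56603075 -0.3448045   0.03824084] 86
```

```bash

python3 -m crank '0.075 0 0 0 0 0 5.6;0.075 0 0 0 0 0 5.6;0.075 0 0 0 0 0 5.6;0.075 0 0 0 0 0 5.6;0.075 0 0 0 0 0 5.6;0.075 0 0 0 0 0 5.6;0.075 0.03 -0.03 0 0 0 0;0.075 0.03 -0.03 0 0 0 0' 40
python3 -m crank '0.075 0.02 -0.032 0 0 0 0;0.075 0.02 -0.032 0 0 0 0;0.075 0 -0.033 0 0 0 0;0.075 0 -0.033 0 0 0 0;0.075 0 -0.033 0 0 0 0;0.075 0 -0.033 0 0 0 0;0.075 0 -0.033 0 0 0 0;0.075 0 -0.033 0 0 0 0'
python3 -m crank '0.075 0 -0.033 0 0 0 0;0.075 0 -0.033 0 0 0 0;0.075 0 -0.033 0 0 0 0;0.075 0 -0.033 0 0 0 0;0.075 0 -0.033 0 0 0 0;0.075 0 -0.033 0 0 0 0;0.075 0 -0.033 0 0 0 0;0.075 0 -0.033 0 0 0 0'
python3 -c "from h import *;go(444.6,203.2,60,-7.3)"
```

```text
clock: 0.87
position: [0.3416, -0.5099, 0.2267]
tool_rot: [3.141, 0.001, -0.133]
force: [1.2, 0.7, -0.8]
grip_width: 0.0749
finger_force: 0.0
clock: 1.53
position: [0.4156, -0.2531, 0.2269]
tool_rot: [3.142, -0.0, -0.128]
force: [1.0, -0.4, 0.1]
grip_width: 0.075
finger_force: 0.0
clock: 2.2
position: [0.4493, 0.0088, 0.227]
tool_rot: [3.142, -0.0, -0.128]
force: [0.8, 0.0, -0.1]
grip_width: 0.0747
finger_force: 0.0
tz-turn -0.0 shift [ -29.3 -192.3  167. ] q7 -1.89 tilt [ 1.8e+02 -2.0e-02]
```

```bash

R='nothing'
python3 -m crank '0.075 0 -0.032 0 0 0 -7;0.075 0 0 0 0 0 -7;0.075 0 0 0 0 0 -7;0.075 0 0 0 0 0 -7;0.075 0 0 0 0 0 -7;0.075 0 0 0 0 0 -7;0.075 0 0 0 0 0 -7;0.075 0 0 0 0 0 -7' >/dev/null
python3 -m crank '0.075 0 0 0 0 0 -7;0.075 0 0 0 0 0 -7;0.075 0 0 0 0 0 -7;0.075 0 0 0 0 0 -7;0.075 0 0 0 0 0 -7;0.075 0 0 0 0 0 -7;0.075 0 0 0 0 0 -7;0.075 0 0 0 0 0 -7' >/dev/null
python3 -m crank '0.075 0 0 0 0 0 -7;0.075 0 0 0 0 0 -7;0.075 0 0 0 0 0 -7;0.075 0 0 0 0 0 -7;0.075 0 0 0 0 0 -7;0.075 0 0 0 0 0 -7;0.075 0 0 0 0 0 -7;0.075 0 0 0 0 0 -7' >/dev/null
python3 -m crank '0.075 0 0 0.01 0 0 -6;0.075 0 0 0.01 0 0 -6;0.075 0 0.03 0.03 0 0 0;0.075 0 0.03 0.03 0 0 0;0.075 0 0.03 0.02 0 0 0;0.075 0 0.03 0.02 0 0 0;0.075 0 0.02 0.02 0 0 0;0.075 0 0 0 0 0 0' 
python3 -c "from h import *;go(444.6,203.2,60,172.7)"
```

```text
clock: 4.87
position: [0.4696, 0.1809, 0.085]
tool_rot: [3.141, -0.004, 3.019]
force: [-2.2, -0.2, -0.8]
grip_width: 0.0752
finger_force: 0.0
tz-turn 0.3 shift [27.6 19.  25. ] q7 0.48 tilt [179.95  -0.2 ]
```

```bash

python3 -m crank '0.075 0.014 0.01 0.015 0 0 0.3;0.075 0.0136 0.009 0.015 0 0 0;0.075 0 0 0.015 0 0 0;0.075 0 0 0.01 0 0 0;0.075 0 0 0.005 0 0 0;0.075 0 0 0.003 0 0 0;0.075 0 0 0 0 0 0;0.075 0 0 0 0 0 0' 
python3 - <<'E'
from h import *
go(444.6,203.2,16,172.7)
f=grab_frame('side');save(f,'s1.png');cv2.imwrite('pics/s1.png',cv2.resize(f['pixels'][220:380,220:400,::-1],None,fx=4,fy=3.7))
E
```

```text
clock: 5.53
position: [0.4467, 0.1989, 0.0254]
tool_rot: [3.141, 0.001, 3.008]
force: [0.4, -0.9, -0.5]
grip_width: 0.0748
finger_force: 0.0
tz-turn -0.4 shift [2.7 4.  9.4] q7 0.31 tilt [1.7999e+02 3.0000e-02]
```

View pics/s1.png

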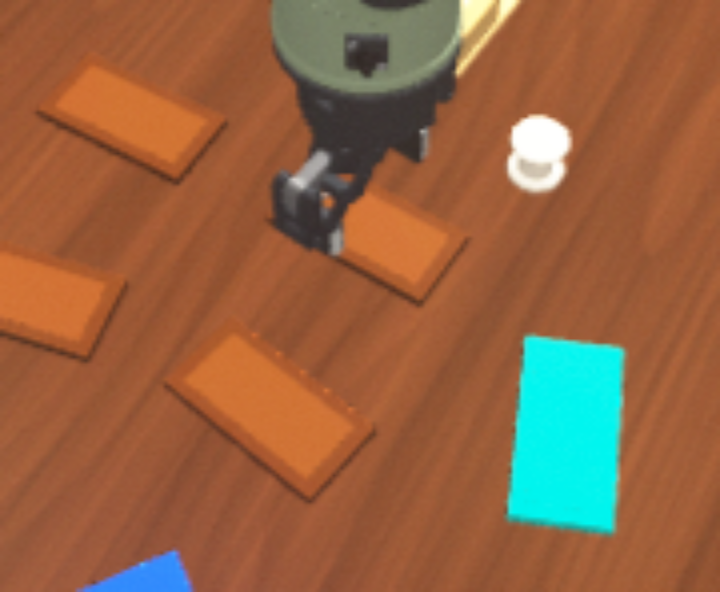

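The fingers straddle the near brown blank, around crop pixel (390,240). I'll go down gently, find the bench, then grip.

```bash

python3 -m crank '0.064 0.0027 0.004 0 0 0 0;0.064 0 0 0.001 0 0 0;0.064 0 0 0.001 0 0 0;0.064 0 0 0.001 0 0 0;0.064 0 0 0.001 0 0 0;0.064 0 0 0 0 0 0;0.064 0 0 0 0 0 0;0.064 0 0 0 0 0 0' 
python3 -m crank '0.064 0 0 0.001 0 0 0;0.064 0 0 0 0 0 0;0.064 0 0 0.001 0 0 0;0.064 0 0 0 0 0 0;0.064 0 0 0.001 0 0 0;0.064 0 0 0 0 0 0;0.064 0 0 0 0 0 0;0.064 0 0 0 0 0 0' 
```

```text
clock: 6.25
position: [0.4441, 0.2034, 0.021]
tool_rot: [-3.142, -0.0, 3.009]
force: [0.7, -0.2, 0.6]
grip_width: 0.0643
finger_force: 0.0
clock: 6.92
position: [0.4441, 0.2035, 0.018]
tool_rot: [-3.142, -0.0, 3.009]
force: [-0.1, 0.0, -0.0]
grip_width: 0.0637
finger_force: 0.0
```

```bash

python3 -m crank '0.064 0 0 0.001 0 0 0;0.064 0 0 0.001 0 0 0;0.064 0 0 0 0 0 0;0.064 0 0 0 0 0 0;0.05 0 0 0 0 0 0;0.05 0 0 0 0 0 0;0.05 0 0 0 0 0 0;0.05 0 0 0 0 0 0' 50
python3 -m crank '0.05 0 0 -0.003 0 0 0;0.05 0 0 -0.008 0 0 0;0.05 0 0 -0.02 0 0 0;0.05 0 0 -0.03 0 0 0;0.05 0 0 -0.03 0 0 0;0.05 0 0 -0.02 0 0 0;0.05 0 0 0 0 0 0;0.05 0 0 0 0 0 0' 
python3 - <<'E'
from h import *
print(jig(-2.5,0)); go(*jig(-2.5,0),120,175.15)
f=grab_frame('side');P=cloud(f);cv2.imwrite('pics/s2.png',cv2.resize(f['pixels'][180:330,220:400,::-1],None,fx=4,fy=4))
E
```

```text
clock: 7.58
position: [0.4441, 0.2035, 0.016]
tool_rot: [3.142, 0.0, 3.009]
force: [-0.3, -0.2, -0.1]
grip_width: 0.0501
finger_force: 0.0
clock: 8.25
position: [0.4447, 0.2034, 0.1284]
tool_rot: [3.141, 0.002, 3.008]
force: [0.7, -0.3, -0.7]
grip_width: 0.0497
finger_force: 0.0
[561.3  33.8]
tz-turn -2.8 shift [-130.5 -159.2    8.4] q7 0.45 tilt [1.7995e+02 1.3000e-01]
```

View pics/s2.png

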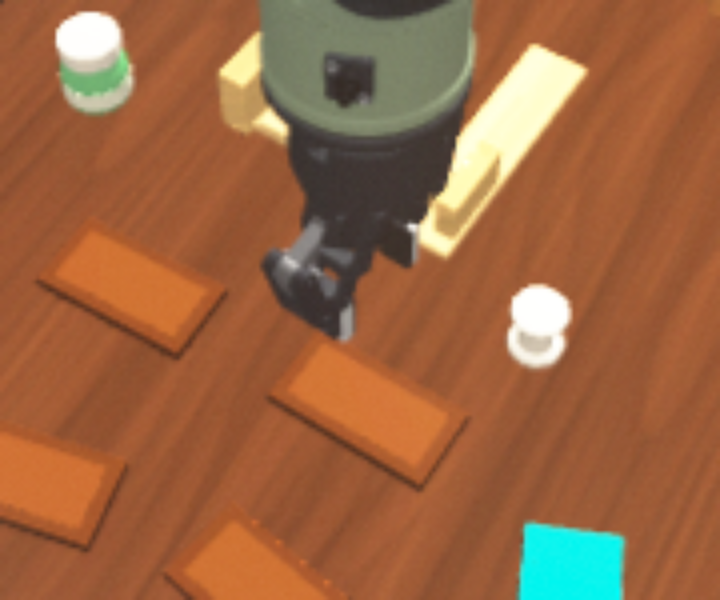

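The fingers closed above the blank and missed it. It still lies undisturbed at crop (370,410). I'll go lower until they touch.

```bash

python3 -m crank '0.064 0 0 0 0 0 0;0.064 0 0 0.02 0 0 0;0.064 0 0 0.03 0 0 0;0.064 0 0 0.03 0 0 0;0.064 0 0 0.02 0 0 0;0.064 0 0 0.014 0 0 0;0.064 0 0 0 0 0 0;0.064 0 0 0 0 0 0' >/dev/null
python3 -m crank '0.064 0 0 0.001 0 0 0;0.064 0 0 0 0 0 0;0.064 0 0 0.001 0 0 0;0.064 0 0 0 0 0 0;0.064 0 0 0.001 0 0 0;0.064 0 0 0 0 0 0;0.064 0 0 0 0 0 0;0.064 0 0 0 0 0 0'
python3 -m crank '0.064 0 0 0.001 0 0 0;0.064 0 0 0 0 0 0;0.064 0 0 0.001 0 0 0;0.064 0 0 0 0 0 0;0.064 0 0 0.001 0 0 0;0.064 0 0 0 0 0 0;0.064 0 0 0 0 0 0;0.064 0 0 0 0 0 0'
```

```text
clock: 9.63
position: [0.4441, 0.2035, 0.01]
tool_rot: [3.142, 0.0, 3.009]
force: [-0.2, 0.2, 0.4]
grip_width: 0.064
finger_force: 0.0
clock: 10.3
position: [0.4441, 0.2035, 0.007]
tool_rot: [3.142, -0.0, 3.009]
force: [0.4, -0.3, -0.1]
grip_width: 0.064
finger_force: 0.0
```

```bash

python3 -m crank '0.064 0 0 0.001 0 0 0;0.064 0 0 0 0 0 0;0.064 0 0 0.001 0 0 0;0.064 0 0 0 0 0 0;0.064 0 0 0 0 0 0;0.064 0 0 0 0 0 0;0.06 0 0 0 0 0 0;0.06 0 0 0 0 0 0'
python3 -m crank '0.05 0 0 0 0 0 0;0.05 0 0 0 0 0 0;0.05 0 0 0 0 0 0;0.05 0 0 0 0 0 0;0.05 0 0 0 0 0 0;0.05 0 0 0 0 0 0;0.05 0 0 0 0 0 0;0.05 0 0 0 0 0 0'
```

```text
clock: 10.97
position: [0.4441, 0.2035, 0.005]
tool_rot: [3.141, 0.0, 3.009]
force: [0.7, 0.5, 0.2]
grip_width: 0.06
finger_force: 0.0
clock: 11.63
position: [0.4441, 0.2035, 0.005]
tool_rot: [3.142, -0.0, 3.009]
force: [-0.5, -0.7, -0.1]
grip_width: 0.0502
finger_force: 0.0
```

```bash

python3 - <<'E'
from h import *
f=grab_frame('side');P=cloud(f);a=f['pixels'][220:310,250:370,::-1];cv2.imwrite('pics/s3.png',cv2.resize(a,None,fx=6,fy=6,interpolation=cv2.INTER_CUBIC))
print(P[281,305],P[270:300:4,302])
E
```

```text
[0.44137855 0.23845786 0.07109644] [[ 0.4451674   0.24307803  0.1239087 ]
 [ 0.45147987  0.23372865  0.08653277]
 [ 0.45342229  0.23137287  0.0627703 ]
 [ 0.44807703  0.24058924  0.06384398]
 [ 0.43926359  0.25527113  0.07771622]
 [ 0.44864659  0.24123267  0.02548537]
 [ 0.44987242  0.24011391  0.00183218]
 [ 0.44564068  0.24759257 -0.00160534]]
```

View pics/s3.png

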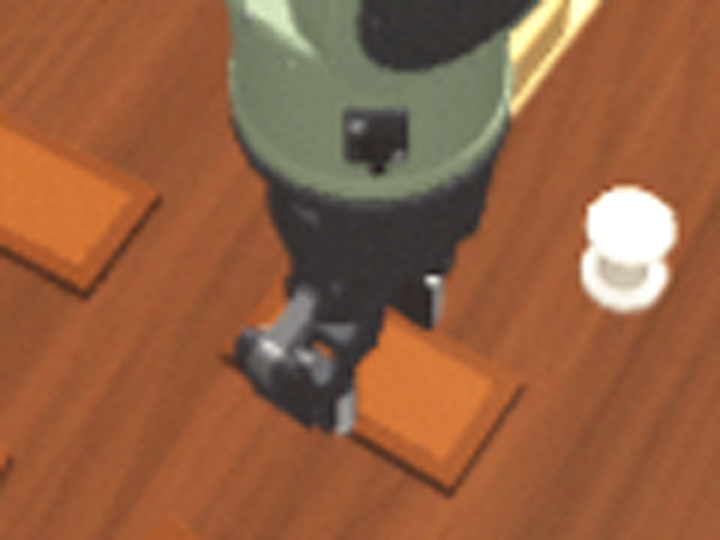

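```bash

python3 - <<'E'
from h import *
f=grab_frame('side');P=cloud(f)
for r in range(284,296): print(r,[ '%d,%d'%(P[r,c,1]*1000,P[r,c,2]*1000)+('g' if np.ptp(f['pixels'][r,c].astype(int))<25 else '') for c in range(298,314,2)])
E
python3 -m crank '0.064 0 0 0 0 0 0;0.064 0 0 0 0 0 0;0.064 0 0 0.001 0 0 0;0.064 0 0 0.001 0 0 0;0.064 0 0 0.001 0 0 0;0.064 0 0 0.001 0 0 0;0.064 0 0 0 0 0 0;0.064 0 0 0 0 0 0'
```

```text
284 ['267,105g', '261,96g', '253,82g', '242,62g', '240,64g', '235,56g', '211,8', '209,10']
285 ['267,100g', '261,92g', '254,79g', '243,60g', '240,59g', '230,41g', '214,10', '212,12']
286 ['268,98g', '261,87g', '254,76g', '242,53g', '241,55g', '231,38g', '216,9', '214,11']
287 ['267,90g', '261,81g', '254,71g', '241,45g', '235,38g', '231,33g', '219,12', '217,13']
288 ['263,76g', '261,77g', '255,68g', '241,40g', '236,35g', '232,30g', '221,12', '219,11']
289 ['260,64', '263,76g', '257,68g', '241,36g', '235,27g', '231,24g', '223,9', '220,9']
290 ['234,0', '261,68', '240,22g', '241,30g', '234,20g', '231,18', '227,14', '223,11']
291 ['237,1', '234,0', '233,1', '242,27g', '235,16g', '231,12', '228,10', '225,9']
292 ['238,-1', '236,0', '234,0', '232,0', '230,0', '230,6', '230,11', '228,12']
293 ['242,1', '240,2', '237,1', '234,0', '232,0', '230,0', '230,6', '229,9']
294 ['245,2', '242,1', '240,2', '236,-1', '234,-1', '232,1', '230,1', '230,6']
295 ['248,6', '244,1', '242,2', '240,3', '238,2', '235,1', '232,0', '232,5']
clock: 12.4
position: [0.444, 0.2035, 0.0009]
tool_rot: [-3.142, -0.0, 3.009]
force: [-0.3, 0.1, -0.3]
grip_width: 0.0639
finger_force: 0.0
```

```bash

python3 -m crank '0.064 0 0 0.001 0 0 0;0.064 0 0 0 0 0 0;0.064 0 0 0.001 0 0 0;0.064 0 0 0 0 0 0;0.064 0 0 0.001 0 0 0;0.064 0 0 0 0 0 0;0.064 0 0 0 0 0 0;0.064 0 0 0 0 0 0'
python3 - <<'E'
from h import *
f=grab_frame('side');P=cloud(f)
for r in range(284,298): print(r,[ '%d,%d'%(P[r,c,1]*1000,P[r,c,2]*1000)+('g' if np.ptp(f['pixels'][r,c].astype(int))<25 else '') for c in range(294,314,2)])
E
```

```text
clock: 13.07
position: [0.4441, 0.2035, -0.002]
tool_rot: [3.142, -0.0, 3.009]
force: [-0.0, 0.0, -0.0]
grip_width: 0.0638
finger_force: 0.0
284 ['270,103g', '271,110g', '268,108g', '260,94g', '243,60g', '244,67g', '240,64g', '213,9', '212,11', '210,13']
285 ['269,96g', '271,105g', '267,100g', '261,92g', '247,63g', '246,67g', '240,59g', '216,11', '213,9', '210,8']
286 ['268,89g', '271,101g', '268,97g', '261,87g', '247,60g', '247,65g', '240,54g', '218,10', '216,11', '214,11']
287 ['269,85g', '269,92g', '268,93g', '261,83g', '248,57g', '246,58g', '243,55g', '221,10', '219,13', '217,12']
288 ['263,66g', '269,87g', '267,87g', '261,78g', '249,54g', '247,54g', '239,40g', '222,9', '221,12', '219,11']
289 ['264,63g', '268,79g', '268,84g', '261,72g', '248,46g', '247,49g', '239,36g', '225,11', '223,9', '222,12']
290 ['265,62g', '263,62g', '268,80g', '261,68g', '248,42g', '241,32g', '239,32g', '228,10', '226,13', '223,9']
291 ['242,1', '265,62g', '268,74g', '262,65g', '249,40g', '242,28g', '239,27g', '230,10', '228,12', '226,11']
292 ['245,2', '266,60', '268,69g', '263,62g', '249,33g', '243,24g', '240,24g', '229,4', '231,12', '227,10']
293 ['247,2', '244,2', '267,62', '262,54g', '249,29g', '242,18g', '239,16g', '230,0', '230,6', '230,11']
294 ['248,0', '246,1', '244,2', '242,1', '248,22', '241,10g', '234,0', '233,2', '231,2', '231,7']
295 ['250,0', '249,1', '247,3', '244,0', '241,0', '241,5', '237,2', '234,0', '233,3', '230,1']
296 ['252,0', '252,3', '249,1', '246,2', '244,2', '240,-1', '240,3', '237,0', '234,0', '231,-1']
297 ['255,0', '252,0', '251,1', '249,2', '245,-2', '244,0', '242,3', '238,0', '236,0', '234,0']
```

```bash

python3 -m crank '0.064 0 0 0.001 0 0 0;0.064 0 0 0 0 0 0;0.064 0 0 0.001 0 0 0;0.064 0 0 0 0 0 0;0.064 0 0 0.001 0 0 0;0.064 0 0 0 0 0 0;0.064 0 0 0 0 0 0;0.064 0 0 0 0 0 0'
python3 -m crank '0.05 0 0 0 0 0 0;0.05 0 0 0 0 0 0;0.05 0 0 0 0 0 0;0.05 0 0 0 0 0 0;0.05 0 0 0 0 0 0;0.05 0 0 0 0 0 0;0.05 0 0 0 0 0 0;0.05 0 0 0 0 0 0'
```

```text
clock: 13.78
position: [0.4441, 0.2035, -0.005]
tool_rot: [3.142, 0.0, 3.009]
force: [0.1, 0.4, 0.2]
grip_width: 0.0639
finger_force: 0.0
clock: 14.45
position: [0.4442, 0.2036, -0.0047]
tool_rot: [3.141, 0.001, 3.009]
force: [-2.2, -1.3, 10.6]
grip_width: 0.0545
finger_force: 50.3
```

Gripped at TCP z = -5, so with 56 mm between the pads the tips sit 5 mm above the reported TCP. I'll lift and carry.

```bash

python3 -m crank '0.05 0 0 -0.005 0 0 0;0.05 0 0 -0.015 0 0 0;0.05 0 0 -0.025 0 0 0;0.05 0 0 -0.025 0 0 0;0.05 0 0 -0.02 0 0 0;0.05 0 0 -0.01 0 0 0;0.05 -0.02 -0.02 0 0 0 -2.8;0.05 -0.03 -0.03 0 0 0 0' 
python3 -m crank '0.05 -0.03 -0.03 0 0 0 0;0.05 -0.03 -0.03 0 0 0 0;0.05 -0.02 -0.03 0 0 0 0;0.05 0 -0.015 0 0 0 0;0.05 0 -0.005 0 0 0 0;0.05 0 0 0 0 0 0;0.05 0 0 0 0 0 0;0.05 0 0 0 0 0 0' 
python3 - <<'E'
from h import *
f=grab_frame('side');P=cloud(f);a=f['pixels'][150:270,230:410,::-1];cv2.imwrite('pics/s4.png',cv2.resize(a,None,fx=4,fy=4,interpolation=cv2.INTER_CUBIC))
g=grab_frame('top');Q=cloud(g)
print(fit(g,Q,(290,165,350,240),.085,.13,.105))
go(*jig(-2.5,0),30,175.15)
E
```

```text
clock: 15.12
position: [0.4875, 0.1512, 0.0959]
tool_rot: [3.14, 0.001, 3.066]
force: [1.9, 0.6, -1.0]
grip_width: 0.0544
finger_force: 52.8
clock: 15.78
position: [0.5573, 0.0356, 0.095]
tool_rot: [3.141, -0.0, 3.059]
force: [0.5, -0.4, -0.7]
grip_width: 0.0544
finger_force: 52.8Traceback (most recent call last):
  File "<stdin>", line 4, in <module>
  File "h.py", line 28, in fit
    n,l,s,_=cv2.connectedComponentsWithStats(m); v,u=np.where(l==1+np.argmax(s[1:,4]))
                                                                   ~~~~~~~~~^^^^^^^^^
    return _wrapfunc(a, 'argmax', axis=axis, out=out, **kwds)
    return bound(*args, **kwds)
ValueError: attempt to get argmax of an empty sequence
```

View pics/s4.png

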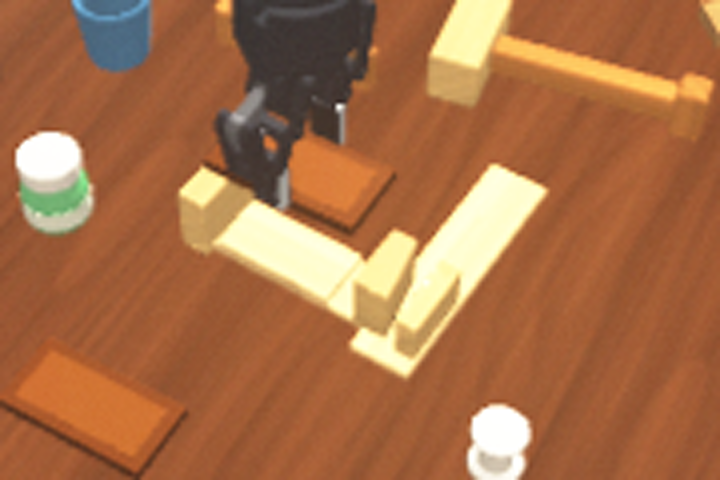

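The blank hangs level in the fingers at crop (330,180), over and behind the bed. Before lowering I'll measure where its top face is relative to the TCP.

```bash

python3 - <<'E'
from h import *
f=grab_frame('side');P=cloud(f);c=f['pixels'].astype(int)
br=(c[...,0]>c[...,2]+60)
with np.errstate(invalid='ignore'): m=br&(P[...,2]>.07)&(P[...,2]<.125)
m[:150]=0;m[270:]=0;m[:,:230]=0;m[:,410:]=0
q=P[m]; print(len(q),np.percentile(q,[1,10,50,90,99],axis=0).round(4))
go(*jig(-2.5,0),30,175.15)
# in tool/jig axes relative to TCP
s=telemetry.observe();d=(q-np.array(s['position']))[:,:2]; a=np.array([np.cos(JY),np.sin(JY)]);b=np.array([-a[1],a[0]])
t=q[:,2]>np.percentile(q[:,2],30)
print('along',np.percentile(d@a,[0,.5,1,99,99.5,100]).round(4),'across',np.percentile(d@b,[0,1,99,100]).round(4))
g=grab_frame('top');Q=cloud(g);cc=g['pixels'].astype(int)
with np.errstate(invalid='ignore'): m=(cc[...,0]>cc[...,2]+25)&(Q[...,2]>.08)&(Q[...,2]<.13)
m[:150]=0;m[260:]=0;m[:,:280]=0;m[:,360:]=0;q=Q[m];print('top',len(q))
if len(q):
  d=(q-np.array(s['position']))[:,:2];print('along',np.percentile(d@a,[0,1,99,100]).round(4),'across',np.percentile(d@b,[0,1,99,100]).round(4),np.median(q[:,2]))
E
```

```text
487 [[0.5036 0.007  0.1027]
 [0.5076 0.0142 0.1081]
 [0.5343 0.0374 0.1107]
 [0.5673 0.0619 0.1127]
 [0.6116 0.0648 0.1144]]
tz-turn 0.1 shift [-3.9 -1.1 65.1] q7 0.86 tilt [1.7999e+02 1.0000e-02]
along [-0.0555 -0.0546 -0.0544  0.0521  0.0533  0.0542] across [-0.0317 -0.0292  0.0306  0.042 ]
top 6
along [-0.055  -0.055  -0.0495 -0.0494] across [0.0192 0.0193 0.0252 0.0252] 0.11061347284790601
```

```bash

python3 -m crank '0.05 -0.0039 -0.0011 0 0 0 0;0.05 0 0 0.02 0 0 0;0.05 0 0 0.02 0 0 0;0.05 0 0 0.02 0 0 0;0.05 0 0 0.01 0 0 0;0.05 0 0 0.008 0 0 0;0.05 0 0 0.005 0 0 0;0.05 0 0 0 0 0 0' 
python3 -m crank '0.05 0 0 0.002 0 0 0;0.05 0 0 0.0015 0 0 0;0.05 0 0 0.001 0 0 0;0.05 0 0 0.0005 0 0 0;0.05 0 0 0 0 0 0;0.05 0 0 0 0 0 0;0.05 0 0 0 0 0 0;0.05 0 0 0 0 0 0' 
```

```text
clock: 16.65
position: [0.5614, 0.0327, 0.0116]
tool_rot: [-3.142, -0.001, 3.058]
force: [-1.0, -0.1, -1.0]
grip_width: 0.054
finger_force: 55.2
clock: 17.32
position: [0.5621, 0.0326, 0.0077]
tool_rot: [3.141, 0.001, 3.057]
force: [1.2, -0.3, 5.7]
grip_width: 0.0541
finger_force: 55.9
```

```bash

python3 -m crank '0.06 0 0 0 0 0 0;0.072 0 0 0 0 0 0;0.072 0 0 0 0 0 0;0.072 0 0 -0.02 0 0 0;0.072 0 0 -0.03 0 0 0;0.072 0 0 -0.03 0 0 0;0.072 0 0 0 0 0 0;0.072 0 0 0 0 0 0' 
python3 - <<'E'
from h import *
go(616.7,201.9,5,177.9)
E
```

```text
clock: 17.98
position: [0.5622, 0.0324, 0.0884]
tool_rot: [3.141, 0.003, 3.057]
force: [0.3, -0.5, -0.5]
grip_width: 0.0722
finger_force: 0.0
tz-turn -2.7 shift [-48.2 171.3  83.4] q7 0.85 tilt [1.7999e+02 1.5000e-01]
```

```bash

python3 -m crank '0.064 0 0 0 0 0 -2.7;0.064 -0.01 0.034 0 0 0 0;0.064 -0.01 0.035 0 0 0 0;0.064 -0.01 0.035 0 0 0 0;0.064 -0.01 0.035 0 0 0 0;0.064 -0.008 0.032 0.03 0 0 0;0.064 0 0 0.03 0 0 0;0.064 0 0 0.01 0 0 0' 
python3 -c "from h import *;go(616.7,201.9,-4,177.9)"
```

```text
clock: 18.65
position: [0.6125, 0.201, 0.0141]
tool_rot: [-3.14, -0.005, 3.108]
force: [-0.1, -0.7, -1.1]
grip_width: 0.0642
finger_force: 0.0
tz-turn 0.2 shift [-4.1  1.  18.1] q7 0.66 tilt [-179.92   -0.29]
```

```bash

python3 -m crank '0.064 -0.004 0.001 0 0 0 0;0.064 0 0 0.008 0 0 0;0.064 0 0 0.005 0 0 0;0.064 0 0 0.0025 0 0 0;0.064 0 0 0.0015 0 0 0;0.064 0 0 0 0 0 0;0.05 0 0 0 0 0 0;0.05 0 0 0 0 0 0' 
python3 -m crank '0.05 0 0 0 0 0 0;0.05 0 0 0 0 0 0;0.05 0 0 0 0 0 0;0.05 0 0 0 0 0 0;0.05 0 0 -0.005 0 0 0;0.05 0 0 -0.02 0 0 0;0.05 0 0 -0.03 0 0 0;0.05 0 0 -0.03 0 0 0' 
python3 -c "from h import *;go(*jig(-2.5,0),100,175.15)"
```

```text
clock: 19.32
position: [0.6195, 0.2006, 0.0027]
tool_rot: [3.141, 0.001, 3.104]
force: [-1.2, -0.5, 3.9]
grip_width: 0.05
finger_force: 1.5
clock: 19.98
position: [0.6185, 0.2004, 0.0878]
tool_rot: [-3.141, -0.001, 3.105]
force: [1.0, 0.7, 0.4]
grip_width: 0.0497
finger_force: 0.0
tz-turn 2.8 shift [  43.  -170.9  -12.2] q7 0.71 tilt [-1.7999e+02 -8.0000e-02]
```

Missed: the previous move had not settled when I read it. I'll retry, with time to settle.

```bash

python3 -m crank '0.064 0 0 0 0 0 0;0.064 0 0 0.02 0 0 0;0.064 0 0 0.03 0 0 0;0.064 0 0 0.02 0 0 0;0.064 0 0 0.01 0 0 0;0.064 0 0 0 0 0 0;0.064 0 0 0 0 0 0;0.064 0 0 0 0 0 0' 
python3 - <<'E'
from h import *
go(616.7,201.9,-5,177.9)
f=grab_frame('top');P=cloud(f);c=f['pixels'].astype(int)
print(fit(f,P,(248,163,280,208),.005,.02,.01))
f=grab_frame('side');P=cloud(f)
with np.errstate(invalid='ignore'): m=(P[...,2]>.006)&(P[...,2]<.015)&(abs(P[...,0]-.617)<.08)&(abs(P[...,1]-.202)<.045)
q=P[m][:,:2]*1000;print(len(q),cv2.minAreaRect(q.astype(np.float32)))
E
```

```text
clock: 20.65
position: [0.6198, 0.2009, 0.0083]
tool_rot: [3.141, 0.001, 3.105]
force: [0.4, -0.5, 0.8]
grip_width: 0.0641
finger_force: 0.0
tz-turn -0.0 shift [ 3.2  0.9 13.3] q7 0.65 tilt [1.7996e+02 8.0000e-02]Traceback (most recent call last):
  File "<stdin>", line 4, in <module>
  File "h.py", line 28, in fit
    n,l,s,_=cv2.connectedComponentsWithStats(m); v,u=np.where(l==1+np.argmax(s[1:,4]))
                                                                   ~~~~~~~~~^^^^^^^^^
    return _wrapfunc(a, 'argmax', axis=axis, out=out, **kwds)
    return bound(*args, **kwds)
ValueError: attempt to get argmax of an empty sequence
```

```bash

python3 -m crank '0.064 0.003 0.001 0 0 0 0;0.064 0 0 0.005 0 0 0;0.064 0 0 0.004 0 0 0;0.064 0 0 0.002 0 0 0;0.064 0 0 0.0015 0 0 0;0.064 0 0 0 0 0 0;0.064 0 0 0 0 0 0;0.05 0 0 0 0 0 0' 
python3 -m crank '0.05 0 0 0 0 0 0;0.05 0 0 0 0 0 0;0.05 0 0 0 0 0 0;0.05 0 0 0 0 0 0;0.05 0 0 0 0 0 0;0.05 0 0 0 0 0 0;0.05 0 0 0 0 0 0;0.05 0 0 0 0 0 0' 
```

```text
clock: 21.37
position: [0.6163, 0.2017, -0.0053]
tool_rot: [3.141, 0.0, 3.105]
force: [-10.1, -4.0, 24.4]
grip_width: 0.0544
finger_force: 48.5
clock: 22.03
position: [0.6163, 0.2017, -0.0051]
tool_rot: [3.141, 0.0, 3.105]
force: [-1.2, -0.2, 6.2]
grip_width: 0.0542
finger_force: 53.0
```

```bash

python3 -m crank '0.05 0 0 -0.005 0 0 0;0.05 0 0 -0.02 0 0 0;0.05 0 0 -0.03 0 0 0;0.05 0 0 -0.03 0 0 0;0.05 0 0 -0.015 0 0 2.8;0.05 0.01 -0.03 0 0 0 0;0.05 0.01 -0.03 0 0 0 0;0.05 0.01 -0.03 0 0 0 0' >/dev/null
python3 -m crank '0.05 0.01 -0.03 0 0 0 0;0.05 0 -0.03 0 0 0 0;0.05 0 -0.02 0 0 0 0;0.05 0 0 0 0 0 0;0.05 0 0 0 0 0 0;0.05 0 0 0 0 0 0;0.05 0 0 0 0 0 0;0.05 0 0 0 0 0 0' 
cat >> h.py <<'E'
def held(z0=.07,z1=.125):
    f=grab_frame('side');P=cloud(f);c=f['pixels'].astype(int);s=telemetry.observe();p=np.array(s['position'])
    with np.errstate(invalid='ignore'): m=(c[...,0]>c[...,2]+60)&(P[...,2]>z0)&(P[...,2]<z1)&(np.linalg.norm(P[...,:2]-p[:2],axis=-1)<.09)
    q=P[m];d=(q-p)[:,:2];y=s['tool_rot'][2]-np.pi;a=np.array([np.cos(y),np.sin(y)]);b=np.array([-a[1],a[0]])
    print('held n',len(q),'along',np.percentile(d@a,[0,1,99,100]).round(4),'across',np.percentile(d@b,[1,99]).round(4),'top z',np.median(q[:,2]).round(4))
E
python3 -c "from h import *;go(*jig(-2.5,0),17.5,175.15);held()"
```

```text
clock: 23.37
position: [0.5618, 0.0368, 0.0945]
tool_rot: [3.141, 0.0, 3.057]
force: [-0.8, -0.1, -1.0]
grip_width: 0.0538
finger_force: 57.0
tz-turn 0.0 shift [ 0.3 -3.  77. ] q7 0.85 tilt [179.97   0.  ]
held n 468 along [-0.0526 -0.0516  0.0564  0.0594] across [-0.0274  0.0294] top z 0.1107
```

```bash

python3 -m crank '0.05 0.0025 -0.004 0 0 0 0;0.05 0 0 0.02 0 0 0;0.05 0 0 0.02 0 0 0;0.05 0 0 0.015 0 0 0;0.05 0 0 0.01 0 0 0;0.05 0 0 0.006 0 0 0;0.05 0 0 0 0 0 0;0.05 0 0 0 0 0 0' 
python3 -m crank '0.05 0 0 0.0025 0 0 0;0.05 0 0 0.0015 0 0 0;0.05 0 0 0.001 0 0 0;0.05 0 0 0.0005 0 0 0;0.05 0 0 0 0 0 0;0.05 0 0 0 0 0 0;0.05 0 0 0 0 0 0;0.05 0 0 0 0 0 0' 
```

```text
clock: 24.08
position: [0.5591, 0.032, 0.0238]
tool_rot: [3.141, 0.0, 3.056]
force: [0.8, -0.0, -0.4]
grip_width: 0.0539
finger_force: 57.1
clock: 24.75
position: [0.559, 0.0319, 0.018]
tool_rot: [3.142, 0.0, 3.056]
force: [-0.7, 0.3, -0.6]
grip_width: 0.0544
finger_force: 57.1
```

```bash

python3 -m crank '0.05 0 0 0.0007 0 0 0;0.05 0 0 0 0 0 0;0.06 0 0 0 0 0 0;0.07 0 0 0 0 0 0;0.07 0 0 0 0 0 0;0.07 0 0 -0.02 0 0 0;0.07 0 0 -0.03 0 0 0;0.07 0 0 -0.03 0 0 0' 
python3 -c "from h import *;go(435.5,334.3,-4,168.2)"
```

```text
clock: 25.42
position: [0.5583, 0.0321, 0.0977]
tool_rot: [3.141, -0.002, 3.056]
force: [0.7, -0.3, 0.7]
grip_width: 0.07
finger_force: 0.0
tz-turn 6.9 shift [182.  270.8 101.7] q7 0.86 tilt [ 1.7999e+02 -1.1000e-01]
```

```bash

python3 -m crank '0.064 0 0 0 0 0 6.9;0.064 0.02 0.03 0 0 0 0;0.064 0.02 0.03 0 0 0 0;0.064 0.02 0.03 0 0 0 0;0.064 0.02 0.03 0 0 0 0;0.064 0.02 0.03 0 0 0 0;0.064 0.02 0.03 0 0 0 0;0.064 0.02 0.03 0 0 0 0' >/dev/null
python3 -m crank '0.064 0.02 0.03 0.02 0 0 0;0.064 0.02 0.03 0.03 0 0 0;0.064 0 0 0.03 0 0 0;0.064 0 0 0.01 0 0 0;0.064 0 0 0 0 0 0;0.064 0 0 0 0 0 0;0.064 0 0 0 0 0 0;0.064 0 0 0 0 0 0' 
python3 -c "from h import *;go(435.5,334.3,-4,168.2)"
```

```text
clock: 26.75
position: [0.4407, 0.329, 0.0121]
tool_rot: [3.14, 0.001, 2.934]
force: [0.5, -0.3, 0.2]
grip_width: 0.0641
finger_force: 0.0
tz-turn -0.1 shift [ 6.2  4.1 16.1] q7 0.07 tilt [1.7992e+02 9.0000e-02]
```

```bash

python3 -m crank '0.064 0.0062 0.004 0 0 0 0;0.064 0 0 0.007 0 0 0;0.064 0 0 0.005 0 0 0;0.064 0 0 0.003 0 0 0;0.064 0 0 0.0005 0 0 0;0.064 0 0 0 0 0 0;0.064 0 0 0 0 0 0;0.064 0 0 0 0 0 0' 
python3 -m crank '0.05 0 0 0 0 0 0;0.05 0 0 0 0 0 0;0.05 0 0 0 0 0 0;0.05 0 0 0 0 0 0;0.05 0 0 0 0 0 0;0.05 0 0 0 0 0 0;0.05 0 0 0 0 0 0;0.05 0 0 -0.005 0 0 0' 
python3 -c "from h import *;go(*jig(-2.5,0),100,175.15)"
```

```text
clock: 27.42
position: [0.4344, 0.3345, -0.0048]
tool_rot: [3.142, 0.0, 2.935]
force: [0.1, 0.4, -0.5]
grip_width: 0.0637
finger_force: 0.0
clock: 28.08
position: [0.4341, 0.3342, -0.0001]
tool_rot: [-3.141, -0.0, 2.935]
force: [-0.8, -0.1, -1.7]
grip_width: 0.0543
finger_force: 53.3
tz-turn -7.0 shift [-152.2 -288.6 -100.1] q7 0.05 tilt [-1.7997e+02 -2.0000e-02]
```

```bash

python3 -m crank '0.05 0 0 -0.02 0 0 0;0.05 0 0 -0.03 0 0 0;0.05 0 0 -0.03 0 0 0;0.05 0 0 -0.02 0 0 -7;0.05 -0.015 -0.03 0 0 0 0;0.05 -0.015 -0.03 0 0 0 0;0.05 -0.015 -0.03 0 0 0 0;0.05 -0.015 -0.03 0 0 0 0' >/dev/null
python3 -m crank '0.05 -0.018 -0.03 0 0 0 0;0.05 -0.018 -0.03 0 0 0 0;0.05 -0.018 -0.03 0 0 0 0;0.05 -0.018 -0.03 0 0 0 0;0.05 -0.015 -0.03 0 0 0 0;0.05 0 -0.014 0 0 0 0;0.05 0 0 0 0 0 0;0.05 0 0 0 0 0 0' 
python3 -m crank '0.05 0 0 0 0 0 0;0.05 0 0 0 0 0 0;0.05 0 0 0 0 0 0;0.05 0 0 0 0 0 0;0.05 0 0 0 0 0 0;0.05 0 0 0 0 0 0;0.05 0 0 0 0 0 0;0.05 0 0 0 0 0 0' >/dev/null
python3 -c "from h import *;go(562,32.8,27.5,175.15);held()"
```

```text
clock: 29.42
position: [0.5568, 0.0385, 0.1003]
tool_rot: [3.141, -0.0, 3.056]
force: [-0.5, 0.5, -1.1]
grip_width: 0.054
finger_force: 53.3
tz-turn 0.0 shift [-5.6 -5.9 72.6] q7 0.85 tilt [-180.   -0.]
held n 483 along [-0.0538 -0.0532  0.0554  0.057 ] across [-0.0271  0.0284] top z 0.1156
```

```bash

python3 -m crank '0.05 -0.0045 -0.006 0 0 0 0;0.05 0 0 0.02 0 0 0;0.05 0 0 0.02 0 0 0;0.05 0 0 0.015 0 0 0;0.05 0 0 0.01 0 0 0;0.05 0 0 0.003 0 0 0;0.05 0 0 0 0 0 0;0.05 0 0 0 0 0 0' 
python3 -m crank '0.05 0 0 0.0025 0 0 0;0.05 0 0 0.0015 0 0 0;0.05 0 0 0.001 0 0 0;0.05 0 0 0 0 0 0;0.05 0 0 0 0 0 0;0.05 0 0 0 0 0 0;0.05 0 0 0 0 0 0;0.05 0 0 0 0 0 0' 
python3 -m crank '0.05 0 0 0.0005 0 0 0;0.05 0 0 0 0 0 0;0.06 0 0 0 0 0 0;0.07 0 0 0 0 0 0;0.07 0 0 0 0 0 0;0.07 0 0 -0.02 0 0 0;0.07 0 0 -0.03 0 0 0;0.07 0 0 -0.03 0 0 0' 
python3 -c "from h import *;go(599.9,340.8,-4,188.2)"
```

```text
clock: 30.8
position: [0.5613, 0.0328, 0.0326]
tool_rot: [3.141, 0.001, 3.058]
force: [-0.4, -0.3, -1.1]
grip_width: 0.0543
finger_force: 53.3
clock: 31.47
position: [0.5612, 0.0326, 0.0277]
tool_rot: [-3.141, 0.001, 3.057]
force: [-1.6, -1.1, 6.1]
grip_width: 0.0542
finger_force: 54.1
clock: 32.13
position: [0.5602, 0.0329, 0.107]
tool_rot: [3.141, -0.002, 3.058]
force: [0.5, 1.0, 0.6]
grip_width: 0.0703
finger_force: 0.0
tz-turn -13.0 shift [-83.2 299.  111. ] q7 0.87 tilt [ 1.7999e+02 -1.1000e-01]
```

```bash

python3 -m crank '0.064 0 0 0 0 0 -6.5;0.064 0 0 0 0 0 -6.5;0.064 -0.01 0.03 0 0 0 0;0.064 -0.01 0.03 0 0 0 0;0.064 -0.01 0.03 0 0 0 0;0.064 -0.01 0.03 0 0 0 0;0.064 -0.01 0.03 0 0 0 0;0.064 -0.01 0.03 0 0 0 0' >/dev/null
python3 -m crank '0.064 -0.01 0.03 0 0 0 0;0.064 -0.01 0.03 0 0 0 0;0.064 -0.003 0.03 0.02 0 0 0;0.064 0 0.029 0.03 0 0 0;0.064 0 0 0.03 0 0 0;0.064 0 0 0.015 0 0 0;0.064 0 0 0 0 0 0;0.064 0 0 0 0 0 0' >/dev/null
python3 -m crank '0.064 0 0 0 0 0 0;0.064 0 0 0 0 0 0;0.064 0 0 0 0 0 0;0.064 0 0 0 0 0 0;0.064 0 0 0 0 0 0;0.064 0 0 0 0 0 0;0.064 0 0 0 0 0 0;0.064 0 0 0 0 0 0' 
python3 -c "from h import *;go(599.9,340.8,-4,188.2)"
```

```text
clock: 34.13
position: [0.6005, 0.3405, 0.0117]
tool_rot: [3.142, -0.0, -2.999]
force: [0.1, 1.0, -0.8]
grip_width: 0.0641
finger_force: 0.0
tz-turn -0.0 shift [ 0.5  0.4 15.7] q7 0.65 tilt [180.  -0.]
```

```bash

python3 -m crank '0.064 0.0005 0.0004 0 0 0 0;0.064 0 0 0.007 0 0 0;0.064 0 0 0.005 0 0 0;0.064 0 0 0.003 0 0 0;0.064 0 0 0.001 0 0 0;0.064 0 0 0 0 0 0;0.064 0 0 0 0 0 0;0.064 0 0 0 0 0 0' 
python3 -m crank '0.05 0 0 0 0 0 0;0.05 0 0 0 0 0 0;0.05 0 0 0 0 0 0;0.05 0 0 0 0 0 0;0.05 0 0 0 0 0 0;0.05 0 0 0 0 0 0;0.05 0 0 0 0 0 0;0.05 0 0 -0.005 0 0 0' 
python3 -m crank '0.05 0 0 -0.02 0 0 0;0.05 0 0 -0.03 0 0 0;0.05 0 0 -0.03 0 0 0;0.05 0 0 -0.03 0 0 6.5;0.05 0 0 0 0 0 6.5;0.05 0.009 -0.03 0 0 0 0;0.05 0.009 -0.03 0 0 0 0;0.05 0.009 -0.03 0 0 0 0' 
python3 -c "from h import *;go(562,32.8,110,175.15)"
```

```text
clock: 34.8
position: [0.6, 0.3409, -0.0042]
tool_rot: [3.141, 0.0, -2.999]
force: [-0.9, 0.2, 0.0]
grip_width: 0.0639
finger_force: 0.0
clock: 35.47
position: [0.5997, 0.3406, 0.0003]
tool_rot: [-3.141, -0.001, -2.999]
force: [-0.1, -0.4, -1.4]
grip_width: 0.0541
finger_force: 52.9
clock: 36.13
position: [0.5647, 0.2526, 0.111]
tool_rot: [3.142, 0.0, 3.058]
force: [1.1, -0.3, -0.7]
grip_width: 0.0542
finger_force: 52.9
tz-turn 0.1 shift [ -15.9 -219.3    1. ] q7 0.55 tilt [1.8e+02 2.0e-02]
```

```bash

python3 -m crank '0.05 -0.003 -0.03 0 0 0 0;0.05 -0.003 -0.03 0 0 0 0;0.05 -0.003 -0.03 0 0 0 0;0.05 -0.003 -0.03 0 0 0 0;0.05 -0.003 -0.03 0 0 0 0;0.05 0 -0.03 0 0 0 0;0.05 0 -0.02 0 0 0 0;0.05 0 -0.01 0 0 0 0' >/dev/null
python3 -m crank '0.05 0 0 0 0 0 0;0.05 0 0 0 0 0 0;0.05 0 0 0 0 0 0;0.05 0 0 0 0 0 0;0.05 0 0 0 0 0 0;0.05 0 0 0 0 0 0;0.05 0 0 0 0 0 0;0.05 0 0 0 0 0 0' >/dev/null
python3 -c "from h import *;go(562,32.8,37.2,175.15);held(.08,.14)"
```

```text
tz-turn 0.1 shift [ -0.1 -10.4  73.4] q7 0.86 tilt [180.  -0.]
held n 494 along [-0.0564 -0.0558  0.0514  0.0536] across [-0.0276  0.0287] top z 0.1255
```

```bash

python3 -m crank '0.05 -0.0013 -0.0104 0 0 0 0;0.05 0 0 0.02 0 0 0;0.05 0 0 0.02 0 0 0;0.05 0 0 0.015 0 0 0;0.05 0 0 0.01 0 0 0;0.05 0 0 0.003 0 0 0;0.05 0 0 0 0 0 0;0.05 0 0 0 0 0 0' 
python3 -m crank '0.05 0 0 0.0025 0 0 0;0.05 0 0 0.0015 0 0 0;0.05 0 0 0.001 0 0 0;0.05 0 0 0 0 0 0;0.05 0 0 0 0 0 0;0.05 0 0 0 0 0 0;0.05 0 0 0 0 0 0;0.05 0 0 0 0 0 0' 
python3 -m crank '0.05 0 0 0.0005 0 0 0;0.05 0 0 0 0 0 0;0.06 0 0 0 0 0 0;0.07 0 0 0 0 0 0;0.07 0 0 0 0 0 0;0.07 0 0 -0.02 0 0 0;0.07 0 0 -0.03 0 0 0;0.07 0 0 -0.03 0 0 0' 
python3 -m crank '0.07 0 -0.035 -0.035 0 0 0;0.07 0 -0.035 -0.035 0 0 0;0.07 0 -0.035 0 0 0 0;0.07 0 -0.035 0 0 0 0;0.07 0 -0.035 0 0 0 0;0.07 0 -0.035 0 0 0 0;0.07 0 -0.03 0 0 0 0;0.07 0 -0.03 0 0 0 0'
python3 - <<'E'
from h import *
f=grab_frame('side');P=cloud(f);A=cv2.resize(f['pixels'][130:270,230:410,::-1],(400,311))
g=grab_frame('top');Q=cloud(g);B=cv2.resize(g['pixels'][160:250,285:400,::-1],(397,311));cv2.imwrite('pics/c5.png',np.hstack([A,B]))
for F,p,b in ((g,Q,(295,160,345,250)),):
  print('stack',fit(F,p,(305,180,335,218),.046,.0525,.052))
with np.errstate(invalid='ignore'): m=(P[...,2]>.045)&(P[...,2]<.056)&(abs(P[...,0]-.56)<.052)&(abs(P[...,1]-.033)<.05)
q=P[m][:,:2]*1000;print(len(q),cv2.minAreaRect(q.astype(np.float32)))
E
```

```text
clock: 38.18
position: [0.5636, 0.0323, 0.0432]
tool_rot: [3.141, 0.001, 3.058]
force: [-0.2, -0.2, -1.0]
grip_width: 0.0543
finger_force: 52.9
clock: 38.85
position: [0.5635, 0.0323, 0.0383]
tool_rot: [-3.141, 0.001, 3.058]
force: [-2.0, -1.1, 8.4]
grip_width: 0.054
finger_force: 53.9
clock: 39.52
position: [0.5626, 0.0326, 0.1176]
tool_rot: [3.141, -0.002, 3.058]
force: [0.7, -0.3, 1.2]
grip_width: 0.0698
finger_force: 0.0
clock: 40.18
position: [0.541, -0.2275, 0.1761]
tool_rot: [-3.141, 0.0, 3.057]
force: [0.3, -0.2, -0.2]
grip_width: 0.0699
finger_force: 0.0
stack [612.5, 7.3, 3.3, 9.2, 9.0, 9.0]
668 ((560.5938110351562, 33.2811393737793), (58.823429107666016, 104.59866333007812), 86.81941986083984)
```

View pics/c5.png

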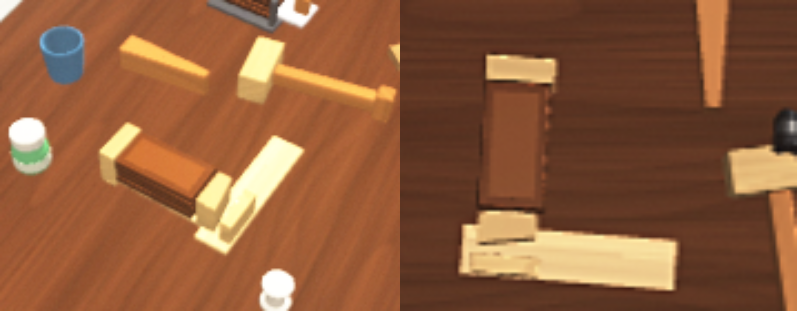

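The stack is neat and flat in the jig, at left-panel (165,165). The wedge, at left-panel (165,62), is clear, and the mallet is undisturbed. Next I'll measure the template grip.

```bash
python3 - <<'E'
from h import *
for n,(u0,v0,u1,v1) in dict(top=(432,196,456,220),side=(345,115,385,150)).items():
    f=grab_frame(n);P=cloud(f);c=f['pixels'].astype(int)
    w=(c.min(-1)>150)
    k=np.zeros(w.shape,bool);k[v0:v1,u0:u1]=1
    with np.errstate(invalid='ignore'):
        g=k&(c[...,0]>c[...,2]+60)&(P[...,2]>.038)&(P[...,2]<.046)&(P[...,0]<.572); pl=k&w&(P[...,2]>.008)&(P[...,2]<.017)
    for nm,m in (('grip',g),('plate',pl)):
        q=P[m]*1000
        if len(q)>5: print(n,nm,len(q),q.mean(0).round(1),cv2.minAreaRect(q[:,:2].astype(np.float32)), np.cov(q[:,:2].T).round(0).tolist())
D=np.load('/tmp/top.npz');P=D['P']
with np.errstate(invalid='ignore'): m=(P[...,2]>.05)&(P[...,2]<.07)&(abs(P[...,0]-.626)<.07)&(abs(P[...,1]+.356)<.07)
print(cv2.minAreaRect((P[m][:,:2]*1000).astype(np.float32)))
go(547,-349,100,175)
E
```

```text
side grip 40 [ 550.5 -294.4   43.3] ((546.7999267578125, -287.7589416503906), (128.73800659179688, 31.498872756958008), 86.51206970214844) [[71.0, 115.0], [115.0, 3278.0]]
side plate 115 [ 556.5 -344.    13.1] ((556.2460327148438, -395.8805236816406), (154.1785125732422, 49.506439208984375), 87.88749694824219) [[245.0, 56.0], [56.0, 628.0]]
((620.4346313476562, -354.7067565917969), (97.87924194335938, 105.94800567626953), 84.796142578125)
tz-turn 0.1 shift [ -16.4 -121.9   75.9] q7 1.41 tilt [ 1.7998e+02 -1.0000e-02]
```

```bash
python3 - <<'E'
from h import *
for n in ('top','side'):
    D=np.load(f'/tmp/{n}.npz');P=D['P'];c=D['rgb'].astype(int)
    with np.errstate(invalid='ignore'):
        k=(abs(P[...,0]-.55)<.05)&(abs(P[...,1]+.348)<.05)
        g=k&(c[...,0]>c[...,2]+60)&(P[...,2]>.036)&(P[...,2]<.047)&(P[...,0]<.567); pl=k&(c.min(-1)>130)&(P[...,2]>.008)&(P[...,2]<.017)
    for nm,m in (('grip',g),('plate',pl)):
        q=P[m]*1000
        if len(q)>5: r=cv2.minAreaRect(q[:,:2].astype(np.float32)); print(n,nm,len(q),q.mean(0).round(1),np.round(r[0],1),np.round(r[1],1),round(r[2],1))
E
```

```text
top grip 26 [ 548.2 -346.2   40.9] [ 546.9 -346.5] [10.4 21.6] 88.1
top plate 161 [ 557.6 -345.3   11.8] [ 555.9 -346.4] [50.3 46.7] 88.0
side grip 29 [ 547.7 -344.1   41.7] [ 548.  -345.6] [15.4 22.2] 89.0
side plate 114 [ 557.1 -341.4   13.3] [ 558.1 -345.4] [54.6 48.5] 85.1
```

```bash

python3 -m crank '0.035 -0.003 -0.03 0.03 0 0 -1;0.035 -0.003 -0.03 0.03 0 0 0;0.035 0 -0.03 0.02 0 0 0;0.035 0 -0.03 0 0 0 0;0.035 0 0 0 0 0 0;0.035 0 0 0 0 0 0;0.035 0 0 0 0 0 0;0.035 0 0 0 0 0 0'
python3 -c "from h import *;go(547.8,-345.8,24,176)"
```

```text
clock: 41.05
position: [0.5398, -0.3427, 0.0978]
tool_rot: [3.141, 0.001, 3.077]
force: [-0.5, -0.3, -0.1]
grip_width: 0.0354
finger_force: 0.0
tz-turn 0.3 shift [-8.2 -2.5 73.8] q7 1.57 tilt [1.7998e+02 4.0000e-02]
```

```bash

python3 -m crank '0.035 -0.0082 -0.0025 0 0 0 0;0.035 0 0 0.02 0 0 0;0.035 0 0 0.02 0 0 0;0.035 0 0 0.02 0 0 0;0.035 0 0 0.01 0 0 0;0.035 0 0 0.004 0 0 0;0.035 0 0 0 0 0 0;0.035 0 0 0 0 0 0'
python3 -m crank '0.005 0 0 0 0 0 0;0.005 0 0 0 0 0 0;0.005 0 0 0 0 0 0;0.005 0 0 0 0 0 0;0.005 0 0 0 0 0 0;0.005 0 0 0 0 0 0;0.005 0 0 0 0 0 0;0.005 0 0 0 0 0 0' 70
python3 - <<'E'
from h import *
f=grab_frame('side');cv2.imwrite('pics/s6.png',cv2.resize(f['pixels'][80:170,310:430,::-1],None,fx=6,fy=6,interpolation=cv2.INTER_CUBIC))
E
```

```text
clock: 41.72
position: [0.5477, -0.3475, 0.0241]
tool_rot: [-3.141, 0.001, 3.075]
force: [-0.5, -0.1, 0.2]
grip_width: 0.0349
finger_force: 0.0
clock: 42.38
position: [0.5475, -0.3478, 0.0246]
tool_rot: [-3.141, 0.001, 3.075]
force: [-2.5, 0.4, 9.1]
grip_width: 0.0098
finger_force: 69.0
```

View pics/s6.png

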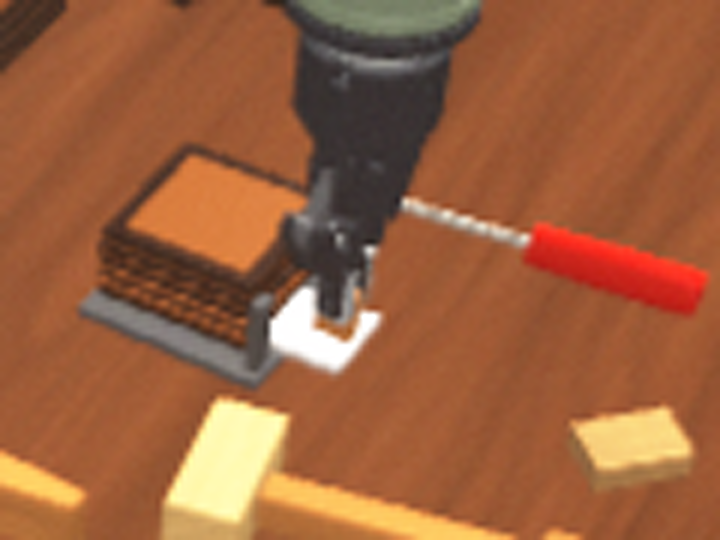

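The fingers hold the wooden grip at crop (335,310), with the pile behind its posts. Now I'll draw the template straight out.

```bash

python3 -m crank '0.005 0 0 -0.0007 0 0 0;0.005 0.003 0 0 0 0 0;0.005 0.005 0 0 0 0 0;0.005 0.006 0 0 0 0 0;0.005 0.007 0 0 0 0 0;0.005 0.007 0 0 0 0 0;0.005 0.007 0 0 0 0 0;0.005 0.007 0 0 0 0 0'
python3 -m crank '0.005 0.007 0 0 0 0 0;0.005 0.007 0 0 0 0 0;0.005 0.007 0 0 0 0 0;0.005 0.007 0 0 0 0 0;0.005 0.007 0 0 0 0 0;0.005 0.005 0 0 0 0 0;0.005 0 0 0 0 0 0;0.005 0 0 0 0 0 0'
python3 - <<'E'
from h import *
for n in('top','side'):
    f=grab_frame(n);P=cloud(f)
    with np.errstate(invalid='ignore'): m=(P[...,2]>.046)&(P[...,2]<.07)&(abs(P[...,0]-.626)<.05)&(abs(P[...,1]+.356)<.07)
    q=P[m]*1000;print(n,q[:,2].mean().round(1),np.percentile(q[:,2],[20,50,80]).round(1),cv2.minAreaRect(q[:,:2].astype(np.float32)))
E
```

```text
clock: 43.1
position: [0.5058, -0.3448, 0.0245]
tool_rot: [-3.141, 0.003, 3.075]
force: [3.6, 0.5, -0.6]
grip_width: 0.0099
finger_force: 68.7
clock: 43.77
position: [0.4648, -0.3422, 0.0239]
tool_rot: [-3.142, -0.0, 3.075]
force: [0.5, 0.1, -0.4]
grip_width: 0.01
finger_force: 68.8
top 51.0 [48.5 50.7 53.1] ((621.637939453125, -355.54864501953125), (98.06199645996094, 98.76477813720703), 84.16397857666016)
side 52.4 [51.  52.4 53.9] ((623.3048706054688, -355.86309814453125), (101.4791030883789, 102.0604248046875), 84.47134399414062)
```

```bash

python3 -m crank '0.005 0 0 -0.005 0 0 0;0.005 0 0 -0.02 0 0 0;0.005 0 0 -0.03 0 0 0;0.005 0 0 -0.03 0 0 0;0.005 0 0 -0.03 0 0 1;0.005 0 0.03 0 0 0 0;0.005 0 0.03 0 0 0 0;0.005 0 0.03 0 0 0 0' >/dev/null
python3 -m crank '0.005 -0.006 0.03 0 0 0 0;0.005 -0.006 0.03 0 0 0 0;0.005 -0.006 0.03 0 0 0 0;0.005 -0.006 0.03 0 0 0 0;0.005 -0.006 0.03 0 0 0 0;0.005 -0.006 0.03 0 0 0 0;0.005 -0.006 0.03 0 0 0 0;0.005 0 0.03 0 0 0 0' >/dev/null
python3 -m crank '0.005 0 0.03 0 0 0 0;0.005 0 0.02 0 0 0 0;0.005 0 0 0 0 0 0;0.005 0 0 0 0 0 0;0.005 0 0 0 0 0 0;0.005 0 0 0 0 0 0;0.005 0 0 0 0 0 0;0.005 0 0 0 0 0 0'
python3 - <<'E'
from h import *
print(jig(-40.3,0)); go(*jig(-40.3,0),80,175.15)
s=telemetry.observe();p=np.array(s['position'])*1000
for n in('top','side'):
    f=grab_frame(n);P=cloud(f)*1000;c=f['pixels'].astype(int)
    with np.errstate(invalid='ignore'): m=(c.min(-1)>120)&(P[...,2]>p[2]-30)&(P[...,2]<p[2]+10)&(np.linalg.norm(P[...,:2]-p[:2],axis=-1)<115)
    m=cv2.morphologyEx(m.astype(np.uint8),cv2.MORPH_OPEN,np.ones((3,3)))>0
    q=P[m]
    if len(q): r=cv2.minAreaRect(q[:,:2].astype(np.float32));print(n,len(q),np.percentile(q[:,2],[5,50,95]).round(1)-p[2],np.round(r[0]-p[:2],1),np.round(r[1],1),r[2])
E
```

```text
clock: 45.87
position: [0.5389, 0.0322, 0.139]
tool_rot: [-3.141, -0.0, 3.056]
force: [0.4, 0.6, -0.2]
grip_width: 0.01
finger_force: 68.8
[523.6  37. ]
tz-turn -0.0 shift [15.7  3.5 59. ] q7 0.89 tilt [-179.99   -0.  ]
side 494 [-14.80002249 -11.70002249  -9.30002249] [38.9 -3. ] [ 52.9 105.4] 85.36861419677734
```

```bash

python3 -m crank '0.005 0.0085 0.0013 0 0 0 0;0.005 0.0082 0.0013 0 0 0 0;0.005 0 0 0.02 0 0 0;0.005 0 0 0.02 0 0 0;0.005 0 0 0.015 0 0 0;0.005 0 0 0.01 0 0 0;0.005 0 0 0 0 0 0;0.005 0 0 0 0 0 0'
python3 -m crank '0.005 0 0 0.0015 0 0 0;0.005 0 0 0.001 0 0 0;0.005 0 0 0.0008 0 0 0;0.005 0 0 0.0005 0 0 0;0.005 0 0 0 0 0 0;0.005 0 0 0 0 0 0;0.005 0 0 0 0 0 0;0.005 0 0 0 0 0 0'
```

```text
clock: 46.63
position: [0.5221, 0.0373, 0.0742]
tool_rot: [3.141, -0.001, 3.058]
force: [0.2, -0.3, 0.2]
grip_width: 0.0096
finger_force: 68.8
clock: 47.3
position: [0.5226, 0.0369, 0.0705]
tool_rot: [-3.141, 0.0, 3.057]
force: [-3.0, -1.5, 6.2]
grip_width: 0.0101
finger_force: 69.6
```

```bash

python3 -m crank '0.02 0 0 0 0 0 0;0.03 0 0 0 0 0 0;0.03 0 0 0 0 0 0;0.03 0 0 -0.02 0 0 0;0.03 0 0 -0.03 0 0 0;0.03 0 0 -0.03 0 0 -1.1;0.045 -0.03 -0.03 0 0 0 0;0.045 -0.03 -0.03 0 0 0 0' 
python3 -m crank '0.045 -0.03 -0.03 0 0 0 0;0.045 -0.03 -0.03 0 0 0 0;0.045 -0.02 -0.03 0 0 0 0;0.045 0 -0.02 0 0 0 0;0.045 0 0 0 0 0 0;0.045 0 0 0 0 0 0;0.045 0 0 0 0 0 0;0.045 0 0 0 0 0 0' 
python3 - <<'E'
from h import *
f=grab_frame('side');P=cloud(f)*1000;c=f['pixels'].astype(int)
with np.errstate(invalid='ignore'): 
    m=(c.min(-1)>120)&(P[...,2]>54)&(P[...,2]<63)&(np.linalg.norm(P[...,:2]-[561,33],axis=-1)<65)
    w=(c[...,0]>c[...,2]+60)&(P[...,2]>29)&(P[...,2]<42)&(abs(P[...,0]-663)<75)&(abs(P[...,1]+142)<35)
for k in(m,w):
    q=P[k];r=cv2.minAreaRect(q[:,:2].astype(np.float32));print(len(q),q.mean(0).round(1),r); print(cv2.boxPoints(r).round(1).tolist())
h=cv2.convexHull(P[w][:,:2].astype(np.float32));print(cv2.approxPolyDP(h,6,True).reshape(-1,2).round(1).tolist())
go(669,-142.1,100,176.3)
E
```

```text
clock: 47.97
position: [0.5787, -0.0253, 0.1526]
tool_rot: [-3.141, 0.004, 3.08]
force: [0.1, -0.5, 0.4]
grip_width: 0.0452
finger_force: 0.0
clock: 48.63
position: [0.6491, -0.1381, 0.1503]
tool_rot: [3.141, 0.0, 3.078]
force: [-0.2, 0.1, -0.5]
grip_width: 0.0451
finger_force: 0.0
576 [565.9  36.4  58.8] ((560.8640747070312, 34.063716888427734), (53.000267028808594, 128.42950439453125), 84.75576782226562)
[[494.5, 13.5], [622.4000244140625, 1.7999999523162842], [627.2000122070312, 54.599998474121094], [499.29998779296875, 66.30000305175781]]
300 [ 668.5 -140.7   36.4] ((664.1702880859375, -143.42486572265625), (35.97563552856445, 131.08384704589844), 89.77765655517578)
[[598.5999755859375, -161.1999969482422], [729.5999755859375, -161.6999969482422], [729.7999877929688, -125.69999694824219], [598.7000122070312, -125.19999694824219]]
[[729.7000122070312, -141.1999969482422], [724.2000122070312, -125.69999694824219], [598.5999755859375, -138.60000610351562], [605.5, -151.3000030517578], [716.9000244140625, -161.60000610351562]]
tz-turn 0.1 shift [-20.1  -2.7  50.4] q7 1.25 tilt [1.7998e+02 1.0000e-02]
```

```bash

python3 -m crank '0.045 -0.02 -0.003 0 0 0 0.5;0.045 0 0 0.03 0 0 0;0.045 0 0 0.03 0 0 0;0.045 0 0 0.03 0 0 0;0.045 0 0 0.025 0 0 0;0.045 0 0 0.012 0 0 0;0.045 0 0 0 0 0 0;0.045 0 0 0 0 0 0' 
python3 -c "from h import *;go(670.5,-142.3,18,175.8)"
```

```text
clock: 49.35
position: [0.6692, -0.1431, 0.0238]
tool_rot: [3.141, 0.0, 3.069]
force: [0.1, 0.4, 0.5]
grip_width: 0.0451
finger_force: 0.0
tz-turn 0.0 shift [-1.2  0.9  5.8] q7 1.19 tilt [1.7998e+02 1.0000e-02]
```

```bash

python3 -m crank '0.045 -0.0012 0.0009 0.004 0 0 0;0.045 0 0 0 0 0 0;0.045 0 0 0 0 0 0;0.015 0 0 0 0 0 0;0.015 0 0 0 0 0 0;0.015 0 0 0 0 0 0;0.015 0 0 0 0 0 0;0.015 0 0 0 0 0 0' 50
python3 -m crank '0.015 0 0 -0.005 0 0 0;0.015 0 0 -0.02 0 0 0;0.015 0 0 -0.03 0 0 0;0.015 0 0 -0.03 0 0 0;0.015 0 0 0 0 0 0;0.015 0 0 0 0 0 0;0.015 0 0 0 0 0 0;0.015 0 0 0 0 0 0' 
python3 - <<'E'
from h import *
s=telemetry.observe();p=np.array(s['position'])*1000;print(np.degrees(s['tool_rot'][2]))
f=grab_frame('side');P=cloud(f)*1000;c=f['pixels'].astype(int)
with np.errstate(invalid='ignore'): w=(c[...,0]>c[...,2]+60)&(P[...,2]>p[2]-25)&(P[...,2]<p[2]+35)&(abs(P[...,0]-663)<75)&(abs(P[...,1]+142)<35)
q=P[w];print(len(q),np.percentile(q[:,2],[2,50,90,98]).round(1)-p[2])
h=cv2.convexHull(q[q[:,2]>p[2]+5][:,:2].astype(np.float32));print((cv2.approxPolyDP(h,5,True).reshape(-1,2)-p[:2]).round(1).tolist())
cv2.imwrite('pics/s7.png',cv2.resize(f['pixels'][80:190,230:400,::-1],None,fx=4,fy=4,interpolation=cv2.INTER_CUBIC))
E
```

```text
clock: 50.02
position: [0.6706, -0.1432, 0.0201]
tool_rot: [-3.141, 0.001, 3.068]
force: [-1.6, -0.3, 6.7]
grip_width: 0.0233
finger_force: 48.5
clock: 50.68
position: [0.6696, -0.1429, 0.1032]
tool_rot: [3.142, -0.002, 3.068]
force: [-0.8, 0.0, -1.1]
grip_width: 0.0232
finger_force: 48.5
175.78966443764577
496 [-17.28139966   5.01860034  17.81860034  19.71860034]
[[58.7, 12.4], [-71.4, 8.5], [-72.6, -1.5], [-10.3, -19.5], [57.9, -3.4]]
```

View pics/s7.png

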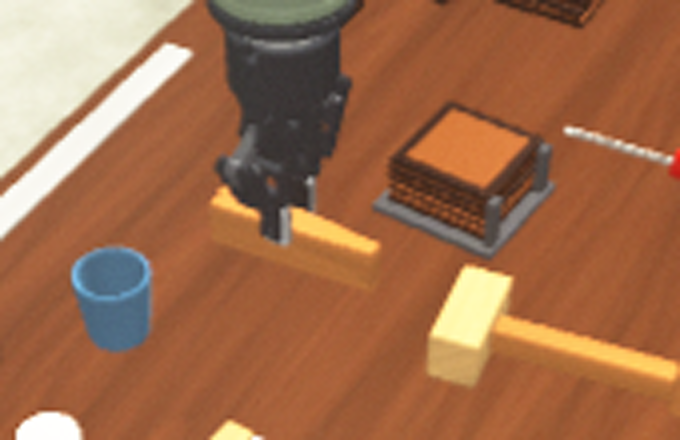

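The wedge is held level, thin end toward the robot, at crop (300,235). I'll turn it and bring it to the slot mouth.

```bash

python3 -m crank '0.015 0 0 0 0 0 6.7;0.015 0 0 0 0 0 6.7;0.015 0 0 0 0 0 6.7;0.015 0 0 0 0 0 6.7;0.015 0 0 0 0 0 6.7;0.015 0 0 0 0 0 6.7;0.015 0 0 0 0 0 6.7;0.015 0 0 0 0 0 6.7' >/dev/null
python3 -m crank '0.015 0 0 0 0 0 6.7;0.015 0 0 0 0 0 6.7;0.015 0 0 0 0 0 6.7;0.015 0 0 0 0 0 6.7;0.015 0 0 0 0 0 6;0.015 0 0 0 0 0 0;0.015 0 0 0 0 0 0;0.015 0 0 0 0 0 0' 
python3 -c "from h import *;print(jig(-85.4,-125));go(*jig(-85.4,-125),100,89.3)"
```

```text
clock: 52.07
position: [0.67, -0.1428, 0.1037]
tool_rot: [-3.141, -0.0, 1.564]
force: [-0.3, -0.6, 0.0]
grip_width: 0.0232
finger_force: 48.5
[468.1 -83.7]
tz-turn 0.3 shift [  56.6 -202.6    3.7] q7 -0.05 tilt [-1.7996e+02 -1.0000e-02]
```

```bash

python3 -m crank '0.015 0 -0.03 0 0 0 0.3;0.015 0.01 -0.03 0 0 0 0;0.015 0.01 -0.03 0 0 0 0;0.015 0.01 -0.03 0 0 0 0;0.015 0.01 -0.03 0 0 0 0;0.015 0.01 -0.03 0 0 0 0;0.015 0.006 -0.022 0 0 0 0;0.015 0 0 0 0 0 0' >/dev/null
python3 -m crank '0.015 0 0 0.02 0 0 0;0.015 0 0 0.01 0 0 0;0.015 0 0 0 0 0 0;0.015 0 0 0 0 0 0;0.015 0 0 0 0 0 0;0.015 0 0 0 0 0 0;0.015 0 0 0 0 0 0;0.015 0 0 0 0 0 0' 
python3 - <<'E'
from h import *
s=telemetry.observe();p=np.array(s['position'])*1000;print(np.degrees(s['tool_rot'][2]))
go(*jig(-85.4,-125),27,89.3)
imgs=[]
for n in('side','top'):
    f=grab_frame(n);P=cloud(f)*1000;c=f['pixels'].astype(int)
    with np.errstate(invalid='ignore'): w=(c[...,0]>c[...,2]+50)&(P[...,2]>p[2]+13)&(P[...,2]<p[2]+23)&(np.linalg.norm(P[...,:2]-p[:2],axis=-1)<85)
    w=cv2.morphologyEx(w.astype(np.uint8),cv2.MORPH_OPEN,np.ones((2,2)))>0
    q=P[w];print(n,len(q),np.median(q[:,2])-p[2])
    if len(q)<20: continue
    d=q[:,:2]-p[:2]  # slices along world y
    for lo in range(-80,80,12):
        k=d[(d[:,1]>=lo)&(d[:,1]<lo+12)]
        if len(k)>5: print(lo+6,len(k),np.percentile(k[:,0],[3,50,97]).round(1))
    print(np.percentile(d[:,1],[0,1,99,100]).round(1))
f=grab_frame('side');A=cv2.resize(f['pixels'][120:260,270:420,::-1],(428,400));g=grab_frame('top');B=cv2.resize(g['pixels'][180:280,290:410,::-1],(372,310));B=cv2.copyMakeBorder(B,0,90,0,0,0);cv2.imwrite('pics/c8.png',np.hstack([A,B]))
E
```

```text
clock: 53.4
position: [0.4693, -0.0839, 0.0745]
tool_rot: [3.141, 0.0, 1.555]
force: [-0.6, -0.6, -0.6]
grip_width: 0.0234
finger_force: 48.7
89.0873206299596
tz-turn -0.2 shift [ 0.2 -1.2 47.5] q7 -0.21 tilt [179.97   0.  ]
side 207 nan
-26 12 [ 2.6  6.8 11.3]
-14 13 [-1.7  4.1  9.8]
-2 19 [-5.6  1.   8. ]
10 45 [-16.1 -10.3   6.3]
22 25 [-10.9  -4.7   3.8]
34 25 [-10.5  -6.6   3.2]
46 25 [-9.9 -4.7  2.4]
58 19 [-9.8 -8.2 -1.5]
70 15 [-8.7 -5.4 -0.5]
[nan nan nan nan]
top 17 14.922755612117399
```

View pics/c8.png

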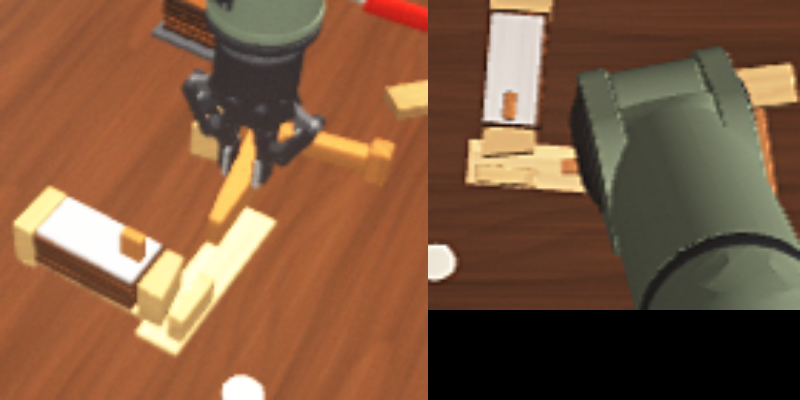

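The template lies aligned on the stack, at left (95,240), and the wedge's thin end points at the slot. I'll line up with the back stop and lower it.

```bash

python3 -m crank '0.015 0 0 0 0 0 3.6;0.015 0 0 0.01 0 0 0;0.015 0 0 0.015 0 0 0;0.015 0 0 0.01 0 0 0;0.015 0 0 0 0 0 0;0.015 0 0 0 0 0 0;0.015 0 0 0 0 0 0;0.015 0 0 0 0 0 0' 
python3 - <<'E'
from h import *
go(*jig(-83.6,-125),27,85.4)
s=telemetry.observe();p=np.array(s['position'])*1000
f=grab_frame('side');P=cloud(f)*1000;c=f['pixels'].astype(int)
a=np.array([np.cos(JY),np.sin(JY)]);b=np.array([-a[1],a[0]])
U=(P[...,:2]-np.array(J))@a; V=(P[...,:2]-np.array(J))@b
with np.errstate(invalid='ignore'): 
    w=(P[...,2]>p[2]+11)&(P[...,2]<p[2]+20)&(abs(U+85)<30)&(V<-45)&(V>-200)&(c[...,0]>c[...,2]+50)
    j=(P[...,2]>49)&(P[...,2]<58)&(abs(U+72)<30)&(abs(V)<45)&(c[...,0]>180)
    bs=(P[...,2]>39)&(P[...,2]<44.5)&(abs(U+105)<20)&(abs(V)<45)&(c[...,0]>150)
for n,m in(('w',w),('j',j),('bs',bs)):
    u,v=U[m],V[m];print(n,len(u),np.percentile(v,[1,99]).round(1),np.median(P[m][:,2]))
    for lo in range(-160,60,15):
        k=u[(v>=lo)&(v<lo+15)]
        if len(k)>6: print('  ',lo+7.5,len(k),np.percentile(k,[4,96]).round(1))
E
```

```text
clock: 54.27
position: [0.4694, -0.0839, 0.0396]
tool_rot: [3.141, -0.0, 1.492]
force: [0.5, 0.6, -1.2]
grip_width: 0.0234
finger_force: 48.7
tz-turn 0.1 shift [ 0.   0.5 12.6] q7 -0.28 tilt [179.97  -0.  ]
w 204 [-182.9  -53.8] 56.85051339418269
   -152.5 10 [-78.5 -68. ]
   -137.5 24 [-85.6 -72.4]
   -122.5 31 [-91.4 -61.1]
   -107.5 36 [-95.4 -74.7]
   -92.5 32 [-95.9 -77.3]
   -77.5 25 [-94.9 -79.9]
   -62.5 28 [-94.5 -81.5]
j 182 [-26.8  24.9] 54.78774776259428
   -17.5 41 [-79.8 -52.6]
   -2.5 45 [-83.  -54.2]
   12.5 56 [-84.9 -45.7]
   27.5 34 [-86.2 -44. ]
bs 107 [-29.8  28.7] 42.55540270968471
   -32.5 13 [-111.9  -97. ]
   -17.5 24 [-111.6  -97.6]
   -2.5 24 [-111.5  -97. ]
   12.5 26 [-112.2  -96.7]
   27.5 20 [-111.9  -94.8]
```

```bash

python3 -m crank '0.015 0 0.0005 0 0 0 -0.8;0.015 0 0 0.006 0 0 0;0.015 0 0 0.004 0 0 0;0.015 0 0 0.002 0 0 0;0.015 0 0 0 0 0 0;0.015 0 0 0 0 0 0;0.015 0 0 0 0 0 0;0.015 0 0 0 0 0 0' 
python3 -m crank '0.015 0 0 0.0005 0 0 0;0.015 0.006 0 0 0 0 0;0.015 0.006 0 0 0 0 0;0.015 0.006 0 0 0 0 0;0.015 0.006 0 0 0 0 0;0.015 0 0 0 0 0 0;0.015 0 0 0 0 0 0;0.015 0 0 0 0 0 0' 
```

```text
clock: 54.98
position: [0.4697, -0.0839, 0.0273]
tool_rot: [3.141, 0.0, 1.506]
force: [-0.3, 0.5, -1.1]
grip_width: 0.0234
finger_force: 48.7
clock: 55.65
position: [0.4711, -0.06, 0.0267]
tool_rot: [-3.142, 0.0, 1.506]
force: [-0.3, -0.2, -0.6]
grip_width: 0.0234
finger_force: 48.7
```

```bash

python3 -c "from h import *;go(*jig(-83.8,-83),26.5,86.2)"
python3 -m crank '0.015 0.004 0 0 0 0 0;0.015 0.004 0 0 0 0 0;0.015 0.004 0 0 0 0 0;0.015 0 0 0 0 0 0;0.015 0 0 0 0 0 0;0.015 0 0 0 0 0 0;0.015 0 0 0 0 0 0;0.015 0 0 0 0 0 0' 
python3 - <<'E'
from h import *
go(*jig(-83.8,-83),26.5,86.2)
f=grab_frame('side');cv2.imwrite('pics/s9.png',cv2.resize(f['pixels'][170:250,300:400,::-1],None,fx=7,fy=7,interpolation=cv2.INTER_CUBIC))
E
```

```text
tz-turn 0.1 shift [18.1  1.   0.2] q7 -0.32 tilt [-1.8e+02  1.0e-02]
clock: 56.32
position: [0.472, -0.048, 0.0267]
tool_rot: [3.141, -0.0, 1.506]
force: [1.8, 0.6, -0.8]
grip_width: 0.023
finger_force: 48.2
tz-turn 0.1 shift [6.1 0.9 0.2] q7 -0.35 tilt [179.99  -0.  ]
```

View pics/s9.png

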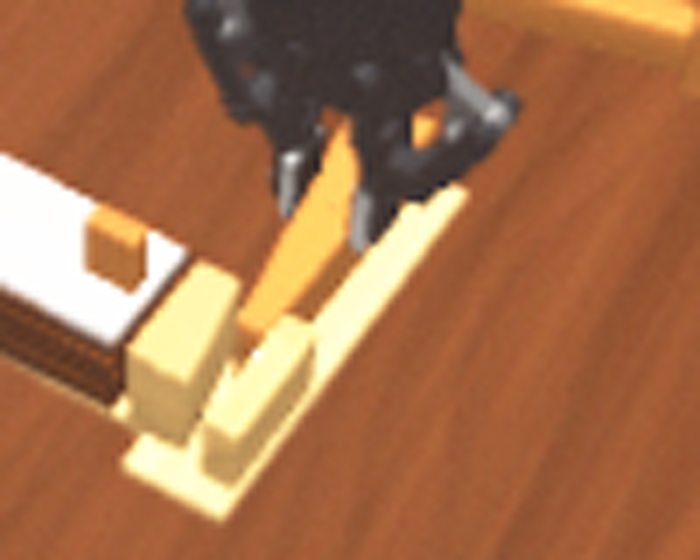

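The thin end has entered the slot at crop (255,330), between the jaw and the back stop. I'll go a little deeper, then let go.

```bash

python3 -m crank '0.015 0.003 0.0008 0 0 0 0;0.015 0.003 0 0 0 0 0;0.015 0.002 0 0 0 0 0;0.015 0 0 0.0004 0 0 0;0.015 0 0 0 0 0 0;0.015 0 0 0 0 0 0;0.015 0 0 0 0 0 0;0.015 0 0 0 0 0 0' 
python3 -m crank '0.03 0 0 0 0 0 0;0.045 0 0 0 0 0 0;0.045 0 0 0 0 0 0;0.045 0 0 -0.02 0 0 0;0.045 0 0 -0.03 0 0 0;0.045 0 0 -0.03 0 0 0;0.045 -0.03 0 -0.01 0 0 0;0.045 -0.03 0 0 0 0 0' 
python3 - <<'E'
from h import *
go(505,-200,100,6.5);go(505,-200,100,186.5)
g=grab_frame('side');P=cloud(g)*1000;c=g['pixels'].astype(int)
with np.errstate(invalid='ignore'):
  h=(P[...,2]>38)&(P[...,2]<49)&(abs(P[...,0]-543)<50)&(abs(P[...,1]+196)<65)
  a=(P[...,2]>28)&(P[...,2]<40)&(P[...,0]>380)&(P[...,0]<515)&(abs(P[...,1]+206)<40)
for m in(h,a):
  q=P[m];r=cv2.minAreaRect(q[:,:2].astype(np.float32));print(len(q),q.mean(0).round(1),r)
E
```

```text
clock: 57.03
position: [0.4732, -0.0401, 0.0263]
tool_rot: [-3.141, 0.0, 1.506]
force: [-0.2, -0.3, -1.1]
grip_width: 0.0231
finger_force: 48.8
clock: 57.7
position: [0.4709, -0.0998, 0.119]
tool_rot: [3.137, 0.0, 1.509]
force: [0.3, -2.2, 0.3]
grip_width: 0.0453
finger_force: 0.0
tz-turn 80.0 shift [ 22.6 103.5  19. ] q7 -0.16 tilt [179.74   0.  ]
tz-turn -100.0 shift [ -22.6 -103.5   19. ] q7 -0.16 tilt [179.74   0.  ]
165 [ 542.5 -182.4   44.1] ((534.8468627929688, -196.15756225585938), (56.829776763916016, 83.78882598876953), 6.884767055511475)
247 [ 443.4 -206.5   34.1] ((448.649169921875, -209.29843139648438), (135.05050659179688, 26.736642837524414), 6.107658386230469)
```

```bash

python3 -m crank '0.045 0 0 0 0 0 6.7;0.045 0 0 0 0 0 6.7;0.045 0 0 0 0 0 6.7;0.045 0 0 0 0 0 6.7;0.045 0 0 0 0 0 6.7;0.045 0 0 0 0 0 6.7;0.045 0 0 0 0 0 6.7;0.045 0 0 0 0 0 6.7' >/dev/null
python3 -m crank '0.045 0 0 0 0 0 6.7;0.045 0 0 0 0 0 6.7;0.045 0 0 0 0 0 6.7;0.045 0 0 0 0 0 6.5;0.045 0.01 0.03 0 0 0 0;0.045 0.01 0.03 0 0 0 0;0.045 0 0.03 0 0 0 0;0.045 0 0 0 0 0 0' >/dev/null
python3 -m crank '0.045 0 0 0.02 0 0 0;0.045 0 0 0.02 0 0 0;0.045 0 0 0 0 0 0;0.045 0 0 0 0 0 0;0.045 0 0 0 0 0 0;0.045 0 0 0 0 0 0;0.045 0 0 0 0 0 0;0.045 0 0 0 0 0 0' 
python3 - <<'E'
from h import *
go(505.2,-199.9,17,6.3)
g=grab_frame('side');P=cloud(g)*1000
a=np.array([np.cos(JY),np.sin(JY)]);b=np.array([-a[1],a[0]])
U=(P[...,:2]-np.array(J))@a; V=(P[...,:2]-np.array(J))@b
with np.errstate(invalid='ignore'):
  h=(P[...,2]>40)&(P[...,2]<49)&(abs(P[...,0]-543)<50)&(abs(P[...,1]+196)<65)
  w=(P[...,2]>37)&(P[...,2]<46)&(abs(U+85)<25)&(V<-31)&(V>-170)
q=P[h];r=cv2.minAreaRect(q[:,:2].astype(np.float32));print(len(q),q.mean(0).round(1),r)
print('wedge',w.sum(),np.percentile(V[w],[0,1,50]).round(1))
for lo in range(-150,-30,20):
    k=U[w][(V[w]>=lo)&(V[w]<lo+20)]
    if len(k)>6: print('  ',lo+10,len(k),np.percentile(k,[4,96]).round(1))
cv2.imwrite('pics/s10.png',cv2.resize(g['pixels'][110:260,290:430,::-1],None,fx=4,fy=4,interpolation=cv2.INTER_CUBIC))
E
```

```text
clock: 59.75
position: [0.4991, -0.1873, 0.077]
tool_rot: [3.141, -0.001, 0.106]
force: [0.6, 0.4, -0.2]
grip_width: 0.0448
finger_force: 0.0
tz-turn -0.2 shift [ 4.6 13.2 60. ] q7 -1.11 tilt [ 1.7998e+02 -6.0000e-02]
233 [ 544.1 -190.6   45. ] ((537.7028198242188, -196.9110870361328), (52.631202697753906, 86.77291107177734), 7.753178596496582)
wedge 287 [-141.1 -138.4  -91.6]
   -140 29 [-95.6 -64.7]
   -120 61 [-95.3 -66.8]
   -100 60 [-95.9 -69.8]
   -80 51 [-95.8 -73.1]
   -60 48 [-95.4 -76.7]
   -40 38 [-97.8 -78.9]
```

View pics/s10.png

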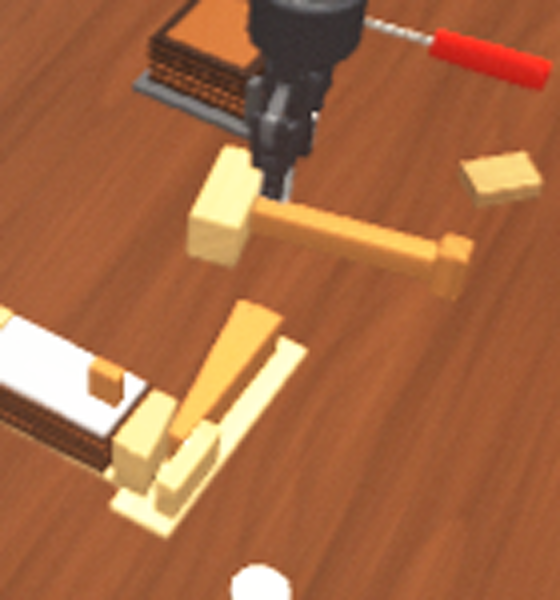

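The wedge stands straight and loose in the slot at crop (225,370), with its butt at jig y of about -140 mm. Now I'll take the mallet by its handle, next to the head.

```bash

python3 -m crank '0.04 0.0046 0.0132 0 0 0 0;0.04 0 0 0.02 0 0 0;0.04 0 0 0.02 0 0 0;0.04 0 0 0.015 0 0 0;0.04 0 0 0.005 0 0 0;0.04 0 0 0 0 0 0;0.04 0 0 0 0 0 0;0.04 0 0 0 0 0 0' 
python3 -m crank '0.01 0 0 0 0 0 0;0.01 0 0 0 0 0 0;0.01 0 0 0 0 0 0;0.01 0 0 0 0 0 0;0.01 0 0 0 0 0 0;0.01 0 0 0 0 0 0;0.01 0 0 0 0 0 0;0.01 0 0 0 0 0 0' 110
python3 -m crank '0.01 0 0 -0.005 0 0 0;0.01 0 0 -0.02 0 0 0;0.01 0 0 -0.02 0 0 5.7;0.01 0 0 -0.02 0 0 5.5;0.01 0 0 0 0 0 0;0.01 0 0 0 0 0 0;0.01 0 0 0 0 0 0;0.01 0 0 0 0 0 0' 
python3 - <<'E'
from h import *
s=telemetry.observe();p=np.array(s['position'])*1000;print(p.round(1),np.degrees(s['tool_rot'][2]))
g=grab_frame('side');P=cloud(g)*1000
with np.errstate(invalid='ignore'):
  h=(P[...,2]>p[2]+17)&(P[...,2]<p[2]+34)&(abs(P[...,0]-p[0]-38)<35)&(abs(P[...,1]-p[1])<65)&(g['pixels'].min(-1)>100)
q=P[h];print(len(q),np.percentile(q[:,2]-p[2],[50,90]));r=cv2.minAreaRect(q[:,:2].astype(np.float32));print(np.round(r[0]-p[:2],1),r)
print(jig(-82,-190)); go(*jig(-120,-190),28,-4.85)
E
```

```text
clock: 60.47
position: [0.5053, -0.2001, 0.0173]
tool_rot: [3.141, -0.001, 0.106]
force: [-0.1, -0.3, -0.1]
grip_width: 0.0401
finger_force: 0.0
clock: 61.13
position: [0.5054, -0.2002, 0.0177]
tool_rot: [3.141, -0.002, 0.106]
force: [-3.3, 1.2, 19.4]
grip_width: 0.0188
finger_force: 108.3
clock: 61.8
position: [0.5042, -0.1996, 0.0804]
tool_rot: [-3.141, 0.001, -0.087]
force: [0.2, -0.1, -3.2]
grip_width: 0.0189
finger_force: 108.9
[ 504.2 -199.6   80.4] -5.004993422139341
157 [27.16592923 28.94346205]
[38.9 -1.7] ((543.1305541992188, -201.31398010253906), (83.54278564453125, 38.405426025390625), 86.3998794555664)
[ 466.  -148.8]
tz-turn -0.2 shift [-80.3 -47.5  52.4] q7 -1.24 tilt [-1.7998e+02  8.0000e-02]
```

```bash

python3 -m crank '0.01 -0.025 0 0 0 0 -0.2;0.01 -0.025 0 0 0 0 0;0.01 -0.029 0 0 0 0 0;0.01 0 -0.02 0 0 0 0;0.01 0 -0.022 0.02 0 0 0;0.01 0 0 0.02 0 0 0;0.01 0 0 0.01 0 0 0;0.01 0 0 0 0 0 0' >/dev/null
python3 -m crank '0.01 0 0 0 0 0 0;0.01 0 0 0 0 0 0;0.01 0 0 0 0 0 0;0.01 0 0 0 0 0 0;0.01 0 0 0 0 0 0;0.01 0 0 0 0 0 0;0.01 0 0 0 0 0 0;0.01 0 0 0 0 0 0' 
python3 - <<'E'
from h import *
go(*jig(-118.5,-192),27,-4.85)
g=grab_frame('side');cv2.imwrite('pics/s11.png',cv2.resize(g['pixels'][110:260,290:430,::-1],None,fx=4,fy=4,interpolation=cv2.INTER_CUBIC))
E
```

```text
clock: 63.18
position: [0.4297, -0.1512, 0.0314]
tool_rot: [3.142, -0.0, -0.086]
force: [-0.1, 0.2, -2.7]
grip_width: 0.0189
finger_force: 108.8
tz-turn -0.1 shift [-0.5 -3.5  4.4] q7 -1.26 tilt [ 1.8e+02 -1.0e-02]
```

View pics/s11.png

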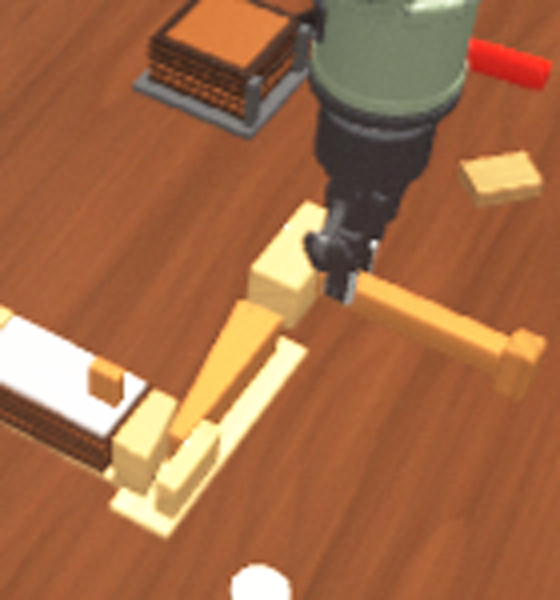

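The mallet head lines up with the wedge butt at crop (265,300). First taps:

```bash

python3 -m crank '0.01 0 0 0.003 0 0 0;0.01 0 -0.005 0 0 0 0;0.01 0 -0.01 0 0 0 0;0.01 0 -0.014 0 0 0 0;0.01 0 0.012 0 0 0 0;0.01 0 0.01 0 0 0 0;0.01 0 0 0 0 0 0;0.01 0 0 0 0 0 0' 110
cat >> h.py <<'E'
def wedge():
    g=grab_frame('side');P=cloud(g)*1000;c=g['pixels'].astype(int)
    a=np.array([np.cos(JY),np.sin(JY)]);b=np.array([-a[1],a[0]])
    U=(P[...,:2]-np.array(J))@a; V=(P[...,:2]-np.array(J))@b
    s=telemetry.observe();p=np.array(s['position'])[:2]*1000-np.array(J)
    with np.errstate(invalid='ignore'):
        w=(P[...,2]>38)&(P[...,2]<45)&(abs(U+82)<19)&(V<-31)&(V>-170)&(c[...,0]>c[...,2]+100)
        t=(P[...,2]>55)&(P[...,2]<62)&(abs(U)<70)&(abs(V)<40)&(c.min(-1)>140)
    print('butt v',np.percentile(V[w],[0,2,6]).round(1),'n',w.sum(),'mallet face v',(p@b+42.5).round(1),'tcp u',(p@a).round(1),'template u',np.percentile(U[t],[1,5,95,99]).round(1))
    for lo in range(-140,-30,25):
        k=U[w][(V[w]>=lo)&(V[w]<lo+25)]
        if len(k)>6: print('  ',lo+12,np.percentile(k,[4,96]).round(1),end='')
    print()
E
python3 -c "from h import *;wedge()"
```

```text
clock: 63.9
position: [0.4301, -0.1446, 0.0283]
tool_rot: [3.142, 0.0, -0.087]
force: [0.6, 0.9, -4.3]
grip_width: 0.0184
finger_force: 109.5
butt v [-163.7 -148.7 -146.4] n 257 mallet face v -146.0 tcp u -118.1 template u [-66.8 -54.7  60.4  68.1]
   -128 [-94.6 -64.9]   -103 [-95.  -66.4]   -78 [-95.3 -70.6]   -53 [-95.4 -74.9]   -28 [-96.4 -78.3]
```

```bash

python3 -m crank '0.01 0 -0.009 0 0 0 0;0.01 0 -0.012 0 0 0 0;0.01 0 -0.013 0 0 0 0;0.01 0 0.012 0 0 0 0;0.01 0 0.01 0 0 0 0;0.01 0 0 0 0 0 0;0.01 0 0 0 0 0 0;0.01 0 0 0 0 0 0'
python3 -c "from h import *;wedge()"
python3 -m crank '0.01 0 -0.009 0 0 0 0;0.01 0 -0.012 0 0 0 0;0.01 0 -0.013 0 0 0 0;0.01 0 0.012 0 0 0 0;0.01 0 0.01 0 0 0 0;0.01 0 0 0 0 0 0;0.01 0 0 0 0 0 0;0.01 0 0 0 0 0 0'
python3 -c "from h import *;wedge()"
```

```text
clock: 64.62
position: [0.4312, -0.1321, 0.0283]
tool_rot: [-3.141, 0.0, -0.086]
force: [-0.8, -0.2, -3.2]
grip_width: 0.0187
finger_force: 110.1
butt v [-168.  -150.  -134.5] n 233 mallet face v -133.7 tcp u -118.1 template u [-68.2 -60.9  61.2  68.4]
   -128 [-94.6 -63.9]   -103 [-95.  -65.7]   -78 [-95.1 -68.8]   -53 [-95.7 -71.9]   -28 [-94.4 -75.7]
clock: 65.33
position: [0.4322, -0.1202, 0.0282]
tool_rot: [-3.141, 0.0, -0.086]
force: [-0.5, -0.2, -3.7]
grip_width: 0.0187
finger_force: 110.6
butt v [-155.2 -138.3 -123.1] n 211 mallet face v -121.7 tcp u -118.1 template u [-68.2 -59.8  61.9  68.7]
   -128 [-99.2 -64.3]   -103 [-94.6 -66.7]   -78 [-95.4 -67.8]   -53 [-95.7 -70.6]   -28 [-95.2 -73.3]
```

```bash

python3 -m crank '0.01 0 -0.009 0 0 0 0;0.01 0 -0.012 0 0 0 0;0.01 0 -0.013 0 0 0 0;0.01 0 0.012 0 0 0 0;0.01 0 0.015 0 0 0 0;0.01 0 0 0 0 0 0;0.01 0 0 0 0 0 0;0.01 0 0 0 0 0 0'
python3 -c "from h import *;wedge()"
python3 -m crank '0.01 0 -0.011 0 0 0 0;0.01 0 -0.012 0 0 0 0;0.01 0 -0.010 0 0 0 0;0.01 0 0 0 0 0 0;0.01 0 0 0 0 0 0;0.01 0 0 0 0 0 0;0.01 0 0 0 0 0 0;0.01 0 0.01 0 0 0 0'
python3 -c "from h import *;wedge()"
```

```text
clock: 66.05
position: [0.433, -0.1125, 0.0282]
tool_rot: [-3.141, 0.0, -0.085]
force: [-0.6, -0.7, -2.9]
grip_width: 0.0187
finger_force: 111.5
butt v [-148.  -134.3 -115.6] n 194 mallet face v -114.1 tcp u -118.0 template u [-68.6 -58.6  59.3  68. ]
   -128 [-99.4 -73.6]   -103 [-94.3 -66.5]   -78 [-94.9 -66.7]   -53 [-95.1 -68.6]   -28 [-95.5 -73.3]
clock: 66.77
position: [0.4345, -0.0907, 0.0283]
tool_rot: [3.14, 0.0, -0.087]
force: [1.1, 0.4, -3.8]
grip_width: 0.0187
finger_force: 112.8
butt v [-117.8 -102.   -93.8] n 192 mallet face v -93.7 tcp u -118.2 template u [-67.6 -59.3  59.6  68.2]
   -103 [-99.1 -65.1]   -78 [-93.6 -65.8]   -53 [-95.5 -69.3]   -28 [-95.8 -74.7]
```

```bash

python3 -m crank '0.01 0 0.012 0 0 0 0;0.01 0 0.012 0 0 0 0;0.01 0 0 0 0 0 0;0.01 0 0 0 0 0 0;0.01 0 0 0 0 0 0;0.01 0 0 0 0 0 0;0.01 0 0 0 0 0 0;0.01 0 0 0 0 0 0'
cat >> h.py <<'E'
def butt():
    g=grab_frame('side');P=cloud(g)*1000;c=g['pixels'].astype(int)
    a=np.array([np.cos(JY),np.sin(JY)]);b=np.array([-a[1],a[0]])
    U=(P[...,:2]-np.array(J))@a; V=(P[...,:2]-np.array(J))@b
    p=np.array(telemetry.observe()['position'])[:2]*1000-np.array(J);f=p@b+42.5
    with np.errstate(invalid='ignore'):
        w=(P[...,2]>37.5)&(P[...,2]<46)&(abs(U+80)<13)&(V<0)&(V>f+6)
        j=(P[...,2]>50)&(P[...,2]<58)&(abs(U+70)<30)&(abs(V)<24)&(c[...,0]>c[...,2]+50)
        t=(P[...,2]>54)&(P[...,2]<62)&(abs(U)<75)&(abs(V)<40)&(c.min(-1)>140)&(c[...,0]-c[...,2]<25)
    print('butt',np.percentile(V[w],[0,1,3,10]).round(1),w.sum(),'face',f.round(1),'jaw u',np.percentile(U[j],[5,50]).round(1),j.sum(),'templ',np.percentile(U[t],[1,50,99]).round(1))
    return g
E
python3 - <<'E'
from h import *
g=butt();cv2.imwrite('pics/s12.png',cv2.resize(g['pixels'][140:260,260:410,::-1],None,fx=4.5,fy=4.5,interpolation=cv2.INTER_CUBIC))
E
```

```text
clock: 67.48
position: [0.4329, -0.1138, 0.0283]
tool_rot: [-3.141, 0.0, -0.085]
force: [-0.5, -0.5, -3.7]
grip_width: 0.0189
finger_force: 112.8
butt [-87.8 -87.4 -85.3 -78.6] 205 face -115.6 jaw u [-78.  -66.5] 129 templ [-54.1   4.8  49.7]
```

View pics/s12.png

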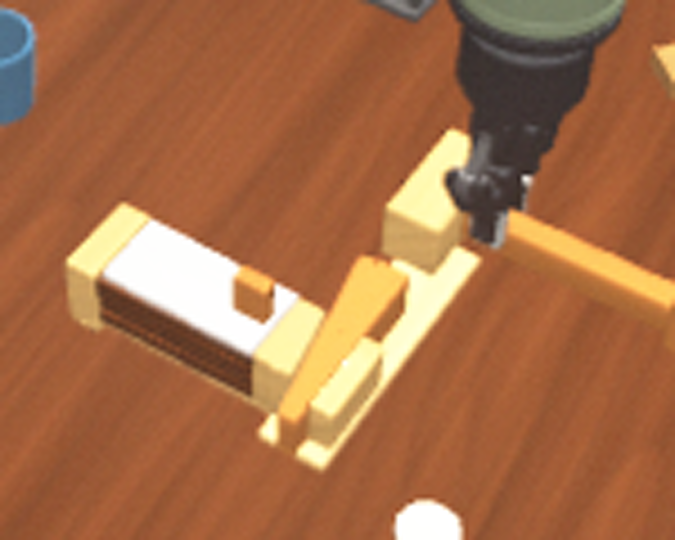

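The wedge is nearly home: its butt is at jig y of about -87, and tight is expected near -83. More taps, watching force and advance.

```bash

python3 -m crank '0.01 0 0 0 0 0 0;0.01 0 0 0 0 0 0;0.01 0 0 0 0 0 0;0.01 0 0 0 0 0 0;0.01 0 0 0 0 0 0;0.01 0 -0.011 0 0 0 0;0.01 0 -0.011 0 0 0 0;0.01 0 -0.012 0 0 0 0'
python3 -m crank '0.01 0 0.012 0 0 0 0;0.01 0 0.012 0 0 0 0;0.01 0 0.01 0 0 0 0;0.01 0 0 0 0 0 0;0.01 0 0 0 0 0 0;0.01 0 0 0 0 0 0;0.01 0 0 0 0 0 0;0.01 0 0 0 0 0 0'
python3 -c "from h import *;butt()"
python3 -m crank '0.01 0 0 0 0 0 0;0.01 0 0 0 0 0 0;0.01 0 0 0 0 0 0;0.01 0 0 0 0 0 0;0.01 0 0 0 0 0 0;0.01 0 -0.011 0 0 0 0;0.01 0 -0.012 0 0 0 0;0.01 0 -0.014 0 0 0 0'
python3 -m crank '0.01 0 0.012 0 0 0 0;0.01 0 0.012 0 0 0 0;0.01 0 0.013 0 0 0 0;0.01 0 0 0 0 0 0;0.01 0 0 0 0 0 0;0.01 0 0 0 0 0 0;0.01 0 0 0 0 0 0;0.01 0 0 0 0 0 0'
python3 -c "from h import *;butt()"
```

```text
clock: 68.2
position: [0.4343, -0.0831, 0.0282]
tool_rot: [3.139, 0.002, -0.09]
force: [-28.7, -99.1, 13.9]
grip_width: 0.0187
finger_force: 117.8
clock: 68.87
position: [0.4329, -0.1138, 0.0283]
tool_rot: [-3.141, 0.0, -0.085]
force: [0.0, 0.8, -3.6]
grip_width: 0.0188
finger_force: 113.4
butt [-87.9 -87.1 -85.5 -78. ] 211 face -115.6 jaw u [-77.6 -66.3] 128 templ [-54.1   4.   49.5]
clock: 69.58
position: [0.4341, -0.0811, 0.0283]
tool_rot: [3.138, 0.002, -0.091]
force: [-44.7, -113.6, 24.2]
grip_width: 0.0191
finger_force: 126.7
clock: 70.25
position: [0.4329, -0.1138, 0.0283]
tool_rot: [-3.141, 0.0, -0.085]
force: [-0.6, -0.1, -3.6]
grip_width: 0.0183
finger_force: 113.4
butt [-85.  -84.8 -82.5 -77.4] 207 face -115.5 jaw u [-77.4 -66.5] 130 templ [-54.    5.1  50.2]
```

```bash

python3 -m crank '0.01 0 0 0 0 0 0;0.01 0 0 0 0 0 0;0.01 0 0 0 0 0 0;0.01 0 0 0 0 0 0;0.01 0 0 0 0 0 0;0.01 0 -0.011 0 0 0 0;0.01 0 -0.011 0 0 0 0;0.01 0 -0.012 0 0 0 0'
python3 -m crank '0.01 0 0.012 0 0 0 0;0.01 0 0.012 0 0 0 0;0.01 0 0.01 0 0 0 0;0.01 0 0 0 0 0 0;0.01 0 0 0 0 0 0;0.01 0 0 0 0 0 0;0.01 0 0 0 0 0 0;0.01 0 0 0 0 0 0'
python3 -c "from h import *;butt();butt()"
```

```text
clock: 70.97
position: [0.435, -0.0815, 0.0282]
tool_rot: [3.14, 0.001, -0.088]
force: [-37.1, -97.8, 9.7]
grip_width: 0.0186
finger_force: 122.4
clock: 71.63
position: [0.4329, -0.1138, 0.0283]
tool_rot: [-3.141, 0.0, -0.085]
force: [0.1, -0.2, -2.7]
grip_width: 0.0188
finger_force: 113.7
butt [-85.2 -84.4 -82.7 -77.9] 207 face -115.6 jaw u [-78.4 -66.3] 128 templ [-53.8   4.2  49.9]
butt [-85.6 -84.6 -82.9 -77.8] 207 face -115.6 jaw u [-77.5 -66.3] 129 templ [-54.1   4.5  49.9]
```

The last tap, at about 105 N, gave no further advance, so the wedge is tight with its butt at about -83. Next I'll lay the mallet on the bare bench near where it started.

```bash

python3 -m crank '0.01 0 0.01 -0.01 0 0 0;0.01 0 0.01 -0.02 0 0 0;0.01 0 0.02 -0.02 0 0 0;0.01 0.02 0.03 0 0 0 0;0.01 0.03 0.02 0 0 0 0;0.01 0.025 0 0 0 0 0;0.01 0 0 0 0 0 0;0.01 0 0 0 0 0 0' >/dev/null
python3 -m crank '0.01 0 0 0.015 0 0 0;0.01 0 0 0.02 0 0 0;0.01 0 0 0.015 0 0 0;0.01 0 0 0.005 0 0 0;0.01 0 0 0 0 0 0;0.01 0 0 0 0 0 0;0.01 0 0 0 0 0 0;0.01 0 0 0 0 0 0'
python3 -c "from h import *;go(500,-205,17.7,-4.9)"
```

```text
clock: 73.07
position: [0.5002, -0.2105, 0.0242]
tool_rot: [3.141, -0.001, -0.086]
force: [-0.1, -0.8, -3.2]
grip_width: 0.0186
finger_force: 113.5
tz-turn -0.0 shift [-0.7 -5.5  6.5] q7 -1.19 tilt [ 1.7999e+02 -7.0000e-02]
```

```bash

python3 -m crank '0.01 0 0 0.003 0 0 0;0.01 0 0 0.0015 0 0 0;0.01 0 0 0.001 0 0 0;0.01 0 0 0.0006 0 0 0;0.01 0 0 0.0004 0 0 0;0.01 0 0 0 0 0 0;0.01 0 0 0 0 0 0;0.01 0 0 0 0 0 0'
python3 -m crank '0.02 0 0 0 0 0 0;0.03 0 0 0 0 0 0;0.04 0 0 0 0 0 0;0.04 0 0 0 0 0 0;0.04 0 0 -0.02 0 0 0;0.04 0 0 -0.03 0 0 0;0.04 0 0 -0.03 0 0 0;0.04 0 0 -0.03 0 0 0'
python3 -m crank '0.04 0 0.03 -0.03 0 0 0;0.04 0 0.03 -0.02 0 0 0;0.04 0 0.03 0 0 0 0;0.04 0 0.03 0 0 0 0;0.04 0 0.03 0 0 0 0;0.04 0 0.03 0 0 0 0;0.04 0 0.03 0 0 0 0;0.04 0 0.03 0 0 0 0'
python3 - <<'E'
from h import *
g=butt()
f=grab_frame('top');P=cloud(f)
A=cv2.resize(g['pixels'][60:300,250:450,::-1],(400,480));B=cv2.resize(f['pixels'][140:290,285:410,::-1],(400,480));cv2.imwrite('pics/c13.png',np.hstack([A,B]))
a=np.array([np.cos(JY),np.sin(JY)]);b=np.array([-a[1],a[0]])
for n,F in(('top',f),('side',g)):
    P=cloud(F)*1000;c=F['pixels'].astype(int);U=(P[...,:2]-np.array(J))@a; V=(P[...,:2]-np.array(J))@b
    with np.errstate(invalid='ignore'): t=(P[...,2]>54)&(P[...,2]<63)&(abs(U)<75)&(abs(V)<40)&(c.min(-1)>120)&(c[...,0]-c[...,2]<30); j=(P[...,2]>50)&(P[...,2]<58)&(abs(V)<30)&(c[...,0]-c[...,2]>40)&(c[...,0]>150)&((abs(U+70)<26)|(abs(U-65)<20))
    t=cv2.morphologyEx(t.astype(np.uint8),cv2.MORPH_OPEN,np.ones((3,3)))>0
    q=np.stack([U[t],V[t]],-1).astype(np.float32);print(n,'template jig',np.round(cv2.minAreaRect(q)[0],1),np.round(cv2.minAreaRect(q)[1],1),round(cv2.minAreaRect(q)[2],1))
    u=U[j];print(' jaw front',np.percentile(u[u<0],[90,97]).round(1),'fence',np.percentile(u[u>0],[3,10,97]).round(1))
E
```

```text
clock: 73.73
position: [0.5002, -0.2109, 0.018]
tool_rot: [3.141, -0.001, -0.086]
force: [-5.2, 0.5, 24.8]
grip_width: 0.0188
finger_force: 117.1
clock: 74.4
position: [0.4994, -0.2104, 0.1278]
tool_rot: [-3.142, 0.001, -0.086]
force: [0.7, 0.2, 0.0]
grip_width: 0.0397
finger_force: 0.0
clock: 75.07
position: [0.4789, -0.4504, 0.1761]
tool_rot: [-3.141, 0.0, -0.086]
force: [0.3, 1.1, 0.6]
grip_width: 0.0401
finger_force: 0.0
butt [-246.6  -85.7  -83.3  -77.8] 205 face -453.1 jaw u [-77.9 -66.7] 129 templ [-54.5   5.5  50.1]
top template jig [-6.7  0.4] [47.5 93.2] 89.5
 jaw front [-56.3 -55.1] fence [55.3 56.8 75.7]
side template jig [-2.  -0.1] [ 52.4 106.1] 89.7
 jaw front [-57.  -55.4] fence [54.3 56.9 75.9]
```

View pics/c13.png

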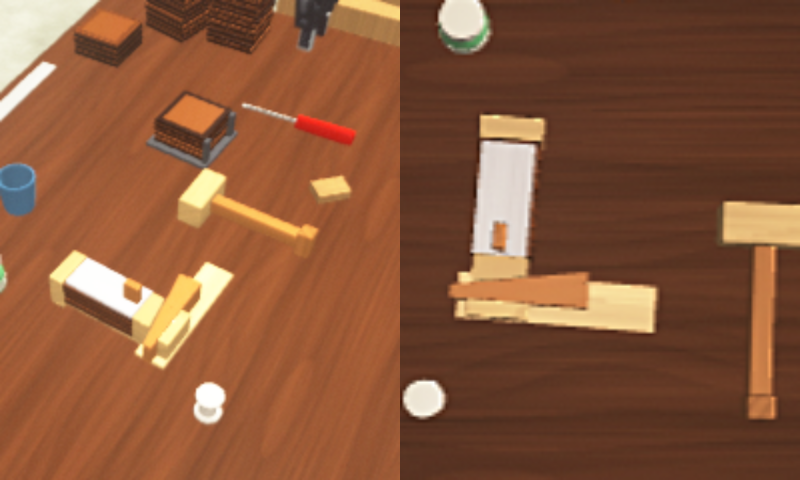

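Everything is in place. The jaw face at -55 and the fence at +55 pinch the stack, and the template is 2 mm off centre. The wedge is tight, and the mallet lies on bare bench at right (760,290).

```bash
python3 -c "from workcell import bot;print(bot.job_done())"
```

```text
the job is handed in; nothing more can be done
None
```

The job is handed in and looks done as asked, but one hard tap read about 124 N at the wrist, over the 120 N limit, so it may be judged a failure; all four blanks are stacked and clamped, the template is on top about 2 mm off centre, the wedge was tapped until it stopped, and the mallet lies flat on the bench.

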